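# Unstack the drawer blanks into their nests

## Robot

A 7-joint arm with a two-finger parallel gripper is mounted at the origin on the work surface. World frame = base frame: x ahead of the robot, y to its left, z up, the work surface at z = 0. Lengths are in m, angles in rad, forces in N, time in s.
With the tool pointing down it reaches from about 0.425 to 0.95 m from the base axis. Payload 16.7 kg.
Tool frame: the origin (TCP) lies midway between the tips of the shut fingers; the grasp point (between the pads) lies 19 mm behind it; z points along the fingers, x is the direction in which the jaws open and shut, and the axes are right-handed (so a half turn about z gives the same grasp; the last joint's range is limited). The gripper opens to 94 mm and grips with 3 to 60 N. Pads are 16 mm wide; open, the fingers measure 119 mm over their backs; the gripper's body (75 mm by 177 mm) begins 78 mm behind the grasp point.
Start: joints at [1.099, 0.426, 0.074, 1.606, -0.034, 1.111, -0.067], TCP at [0.214, -0.64, 0.205] pointing down, gripper open.
Joint ranges: [-2.85, 2.85], [-0.5, 2.14], [-1.23, 1.37], [0.21, 2.46], [-1.02, 4.16], [0.16, 2.05], [-2.73, 2.73]. Speed limits (rad/s): [1.89, 1.89, 2.39, 2.39, 3.01, 3.01, 3.01].

## Interface

Orientations are given as a rotation vector (axis times angle).
In Python, from workcell import r gives the robot as it stands. The module is installed in compiled form; this text tells all that it offers.
- The arm moves only by the tool move_arm, never from a script. Its argument "deltas" is a list of rows, each a list of 3 entries, a list of its own where there are three numbers: the shift along the tool's x, y, z in cm, then the turn about the tool's z in degrees, then the closure, from 0 (fully open) to 1 (shut). A call has 1 to 5 rows; each row shifts and turns the pose as measured when the row begins, along the tool's axes as they then stand; what a row does not reach is not made up. A row lasts 1/12 s, in which the tool goes at most 41.7 mm and 7.16 degrees, less where a joint would pass 70% of its speed; a pose out of reach is approached as far as the arm can. A call is refused whole if a number of a shift passes 4.17 or a number of a turn 7.16, either way. A call with a gripper value outside its range is refused whole. The fingers move at their own pace and stop on an object; "newtons" is the grip in N (left out, the last holds). Time passes only in rows, so rows that do not move let the fingers close. It gives the time, the measured TCP pose, the force and the opening at its end, in the units of the state.
- r.get_state(): the state, without advancing time (a new reading comes with each control period).
- r.read_camera(name): name is "scene" or "top" or "wrist"; returns (picture, depth): 400x640x3 uint8, red, green, blue; 400x640 float32, m along the optical axis (not along the pixel's ray), 0 where there is no reading.
- r.calibration(name): a dict with "fx", "fy", "cx", "cy" (pixels), "dist_coeffs" ([k1, k2, p1, p2, k3] as OpenCV has them; the pictures are not rectified), "rvec" (rotation vector, rad) and "tvec" (3), from world to camera coordinates, as OpenCV has them; the wrist camera has in their place "mount" (4x4, takes a point from camera to tool coordinates, whose origin is the TCP and whose axes are the tool frame's). Camera axes: x right, y down, z forward; pixel columns grow to the right and rows downward; lengths in m; the calibration is good to about 2 mm. A picture is of the moment at which its call begins: read the wrist's pose just before it. calibration takes no time and is no camera call.
- r.sign_off(): hands the job in, once; it reports no verdict.
Trained networks look in the newest picture that a camera, given by its name, has taken for a name from the list of things; names that differ only in an ending like _2 or _b are one class to them, and where a whole thing is asked for, a point or a joint stands for the part that bears it (a point fixed in the world has none). Each returns a list of dicts, best first, with "p" (0 to 1); they miss things now and then, are a little off and sometimes report something else, mostly with a low value. They report only what shows in the picture. A call takes as long as a camera call. They do not tell look-alikes from the thing itself.
- r.silhouettes(camera, thing): "region" (400x640 bool, what is visible of it) and "rect" ([left, top, width, height] in pixels, round what is visible of it).
The state is a dict: "clock": time; "q": joint angles; "joint_vel": joint speeds; "joint_torque": joint torques, N m; "ee_pos": TCP position; "tcp_rot": TCP orientation; "ft_force": force on the tool from outside, world axes, zero at the start; "ft_torque": the same for the moment, N m; "opening": finger opening in m.
Only numpy, scipy, OpenCV 4.12 (cv2) and the standard library are available. Lean on these libraries where they do the work, as an engineer would, in place of code of your own. Each camera call takes 0.05 s, during which the arm holds its last target.

## Task

The four sawn blanks for a drawer lie stacked on the grey board: a round disc, a square foot, a short rail and a long rail. Take the stack apart and lay each blank flat, same side up, inside the rim of the wooden nest made for its own shape and size, ready for sanding; set the blanks down, do not drop them. Leave the box of screws and the glue bottle standing where they are.

Things in the scene. Friction and masses are not known exactly. Their poses are not given: they have to be found in the camera images.
- round_disc: Blank of pale solid wood, all 27 mm thick. Origin: centre of its underside, z up. Rests at the start in the stack; the top piece, on the square foot. Round disc, 48 mm in diameter, with a small dark pilot mark in the middle.
- square_foot: Blank of pale solid wood, all 27 mm thick. Origin: centre of its underside, z up. Rests at the start in the stack; second from the top, on the short rail. Square, 60 x 60 mm, sides along its x and y, a small dark mark near each corner.
- short_rail: Blank of pale solid wood, all 27 mm thick. Origin: centre of its underside, z up. Rests at the start in the stack; third from the top, on the long rail. Rectangle 46 mm along its x and 110 mm along its y, a dark mark near each end.
- long_rail: Blank of pale solid wood, all 27 mm thick. Origin: centre of its underside, z up. Rests at the start in the stack; the bottom piece, on a grey board 6 mm thick (110 x 170 mm). Rectangle 56 mm along its x and 150 mm along its y, a dark mark near each end.
- round_nest: Fixed wooden nest: a 6 mm thick plywood floor with a dark rim 6 mm wide that stands 6 mm above that floor (rim top 12 mm above the bench). Origin: centre of its underside on the bench, z up; a blank that is home has its underside 6 mm above this origin. The one with a ROUND pocket, 64 mm in diameter, on an 88 x 88 mm square floor; for the round disc.
- square_nest: Fixed wooden nest: a 6 mm thick plywood floor with a dark rim 6 mm wide that stands 6 mm above that floor (rim top 12 mm above the bench). Origin: centre of its underside on the bench, z up; a blank that is home has its underside 6 mm above this origin. Square pocket 76 x 76 mm (outside 88 x 88 mm), sides along its x and y; for the square foot.
- short_nest: Fixed wooden nest: a 6 mm thick plywood floor with a dark rim 6 mm wide that stands 6 mm above that floor (rim top 12 mm above the bench). Origin: centre of its underside on the bench, z up; a blank that is home has its underside 6 mm above this origin. The shorter oblong pocket: 62 mm along its x, 126 mm along its y (outside 74 x 138 mm); for the short rail.
- long_nest: Fixed wooden nest: a 6 mm thick plywood floor with a dark rim 6 mm wide that stands 6 mm above that floor (rim top 12 mm above the bench). Origin: centre of its underside on the bench, z up; a blank that is home has its underside 6 mm above this origin. The longer oblong pocket: 72 mm along its x, 166 mm along its y (outside 84 x 178 mm); for the long rail.
- screw_box: Bystander: small open cardboard box full of screws, 70 mm along x, 90 mm along y, 50 mm high, loose, standing among the nests. Origin: centre of its underside.
- glue_bottle: Bystander: white glue bottle with a grey cap, 56 mm in diameter, 140 mm tall, loose, standing at one side of the nests (about 0.4 m to the left or right of the robot's centre line). Origin: centre of its underside.
Not all that is in view belongs to the job. What is shaped like the short_rail but orange or purple is not meant.

How it is judged:
At the end, for the whole second after the job is handed in: Every blank lies at rest and released in its own nest: its centre within 12 mm (horizontally) of the nest's centre, its underside on the nest's floor (no more than 2.5 mm above it), tilted by less than 0.06 rad (horizontal distance between round_disc and round_nest below 0.012 m and z of round_disc in the frame of round_nest below 0.0085 m and angle between each of round_disc, square_foot, short_rail, long_rail's own z axis and vertical below 0.06 rad and linear speed of each of round_disc, square_foot, short_rail, long_rail below 0.02 m/s and horizontal distance between square_foot and square_nest below 0.012 m and z of square_foot in the frame of square_nest below 0.0085 m and horizontal distance between short_rail and short_nest below 0.012 m and z of short_rail in the frame of short_nest below 0.0085 m and horizontal distance between long_rail and long_nest below 0.012 m and z of long_rail in the frame of long_nest below 0.0085 m); the robot touches nothing.
It fails at once if the box of screws is pushed more than 20 mm or tipped (distance of screw_box from where it was at the start of the episode above 0.02 m or angle between screw_box's own z axis and vertical above 0.3 rad).
It fails at once if the glue bottle is pushed more than 20 mm or tipped (distance of glue_bottle from where it was at the start of the episode above 0.02 m or angle between glue_bottle's own z axis and vertical above 0.3 rad).
It fails at once if a blank is dropped or thrown: it falls free of the fingers faster than 0.7 m/s (a drop of more than about 25 mm) ((linear speed of round_disc above 0.7 m/s and contact force between the fingers and round_disc below 0.01 N) or (linear speed of square_foot above 0.7 m/s and contact force between the fingers and square_foot below 0.01 N) or (linear speed of short_rail above 0.7 m/s and contact force between the fingers and short_rail below 0.01 N) or (linear speed of long_rail above 0.7 m/s and contact force between the fingers and long_rail below 0.01 N)).
It also fails if it takes over 112 s, if anything falls off the work surface, if the arm or the gripper's body presses on something with over 40 N, if the wrist force passes 120 N, or if a joint passes its speed limit or range.

## Working session

There is one attempt and no reset: what is moved stays moved. The work goes in short steps, Python scripts to look and compute and a tool call to move; the robot and the scene stay as the last step left them, time stands still between calls to the robot, and variables do not carry over. Pictures are saved under pics/ and viewed, and the job is handed in when it is done.

Besides the shell and the picture viewer there is one more tool, called after "Call:" by a JSON object that holds its "name" and its "arguments", one argument or row to a line. move_arm: Moves the arm, as the interface text tells. Its arguments: {"type":"object","properties":{"deltas":{"type":"array"},"newtons":{"type":"number"}},"required":["deltas"]}

```bash
mkdir -p pics; ls; python3 - <<'E'
from workcell import r
import cv2,numpy as np
print(r.get_state())
for n in ["scene","top"]:
    im,d=r.read_camera(n)
    cv2.imwrite(f"pics/{n}0.png",im[:,:,::-1]); np.savez(f"{n}0.npz",im=im,d=d)
    print(n,r.calibration(n))
print(r.calibration("wrist"))
E
```

```text
pics
{'clock': 0.0, 'q': array([ 1.09851857,  0.4266907 ,  0.0738411 ,  1.60661389, -0.03406217,
        1.11079742, -0.0670995 ]), 'joint_vel': array([ 2.93552736e-05,  4.54901147e-04,  3.78972601e-04, -2.13612771e-04,
        2.42583187e-04, -1.08427656e-03,  3.05547785e-04]), 'joint_torque': array([-1.99092268e-03, -9.35834312e+01,  3.66628379e+00, -4.54201734e+01,
       -4.89209185e-02,  2.00908404e-02,  6.53610005e-05]), 'ee_pos': array([ 0.21393618, -0.6397359 ,  0.20479985]), 'tcp_rot': array([-2.54901813e+00,  1.83525070e+00,  1.69643602e-03]), 'ft_force': array([-0.10070694, -0.73110009, -0.1547381 ]), 'ft_torque': array([-0.01795037,  0.01117941, -0.01594037]), 'opening': 0.0939824245402937}
scene {'fx': 373.3677021834419, 'fy': 373.3677021834419, 'cx': 326.43459868670465, 'cy': 196.1897753193975, 'dist_coeffs': array([-0.05371296,  0.        ,  0.        ,  0.        ,  0.        ]), 'rvec': array([ 1.47916376,  2.3435618 , -0.6467461 ]), 'tvec': array([ 0.18534484, -0.30923424,  1.22345898])}
top {'fx': 391.9619003429366, 'fy': 391.9619003429366, 'cx': 314.478220631713, 'cy': 197.0078844957314, 'dist_coeffs': array([-0.06270705,  0.        ,  0.        ,  0.        ,  0.        ]), 'rvec': array([ 2.14529433, -2.12369057,  0.19810447]), 'tvec': array([-0.02004981,  0.4461406 ,  1.11274489])}
{'fx': 348.61517797550124, 'fy': 348.61517797550124, 'cx': 319.445009103801, 'cy': 201.81686542523857, 'dist_coeffs': array([-0.05874761,  0.        ,  0.        ,  0.        ,  0.        ]), 'mount': array([[ 9.99999271e-01,  1.04545808e-03, -6.04804251e-04,
        -7.87033171e-04],
       [-8.80847852e-04,  9.73886681e-01,  2.27032943e-01,
        -6.58106503e-02],
       [ 8.26364229e-04, -2.27032244e-01,  9.73886891e-01,
        -1.78606576e-01],
       [ 0.00000000e+00,  0.00000000e+00,  0.00000000e+00,
         1.00000000e+00]])}
```

View pics/top0.png

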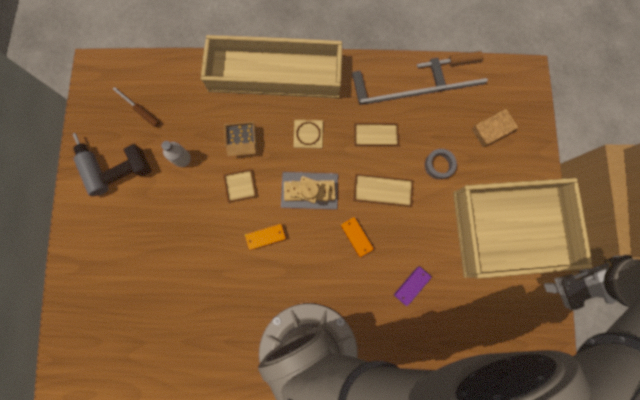

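View pics/scene0.png

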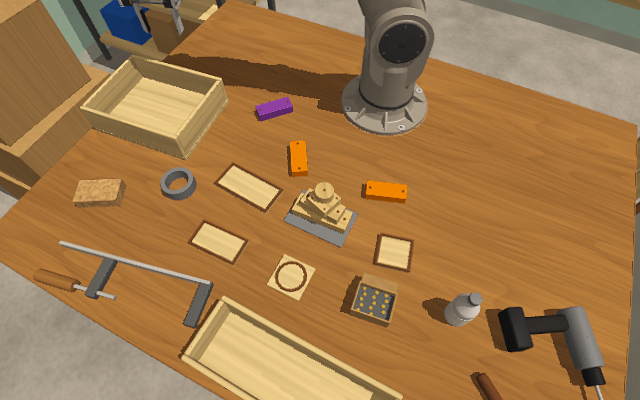

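```bash
cat > h.py <<'E'
from workcell import r
import cv2,numpy as np
from scipy.spatial.transform import Rotation as R
def cal(n):
    c=r.calibration(n); K=np.array([[c['fx'],0,c['cx']],[0,c['fy'],c['cy']],[0,0,1]])
    if 'mount' in c:
        s=r.get_state(); T=np.eye(4); T[:3,:3]=R.from_rotvec(s['tcp_rot']).as_matrix(); T[:3,3]=s['ee_pos']
        M=T@c['mount']; Rcw=M[:3,:3]; o=M[:3,3]
    else:
        Rw=cv2.Rodrigues(c['rvec'])[0]; Rcw=Rw.T; o=-Rw.T@c['tvec']
    return K,c['dist_coeffs'],Rcw,o
def onplane(px,z,C):
    K,D,Rc,o=C
    u=cv2.undistortPoints(np.asarray(px,float).reshape(-1,1,2),K,D).reshape(-1,2)
    d=np.c_[u,np.ones(len(u))]@Rc.T
    return o+d*((z-o[2])/d[:,2])[:,None]
def cloud(d,C):
    K,D,Rc,o=C
    h,w=d.shape; g=np.stack(np.meshgrid(np.arange(w),np.arange(h)),-1).reshape(-1,1,2).astype(float)
    u=cv2.undistortPoints(g,K,D).reshape(-1,2)
    p=np.c_[u,np.ones(len(u))]*d.reshape(-1,1)
    return (p@Rc.T+o).reshape(h,w,3)
def proj(P,C):
    K,D,Rc,o=C
    Rw=Rc.T; return cv2.projectPoints(np.asarray(P,float).reshape(-1,1,3),cv2.Rodrigues(Rw)[0],-Rw@o,K,D)[0].reshape(-1,2)
def save(name,im,box=None,f=1):
    if box: x,y,w,h=box; im=im[y:y+h,x:x+w]
    im=cv2.resize(im,None,fx=f,fy=f,interpolation=cv2.INTER_CUBIC)
    cv2.imwrite(f"pics/{name}.png",im[:,:,::-1])
E
python3 - <<'E'
from h import *
im,d=r.read_camera("top"); C=cal("top"); np.savez("top1.npz",im=im,d=d)
save("crop1",im,(150,110,290,110),2.7)
P=cloud(d,C)
for t,z in [("round_nest",.006),("square_nest",.012),("short_nest",.012),("long_nest",.012),("screw_box",.05),("glue_bottle",.07),("round_disc",.114),("square_foot",.087),("short_rail",.06),("long_rail",.033)]:
    for o in r.silhouettes("top",t)[:5]:
        m=o['region']; cs,_=cv2.findContours(m.astype(np.uint8),cv2.RETR_EXTERNAL,cv2.CHAIN_APPROX_NONE)
        c=max(cs,key=len)[:,0,:]; W=onplane(c,z,C)[:,:2]
        rc=cv2.minAreaRect((W*1000).astype(np.float32)); pz=P[m][:,2]
        print(t,round(o['p'],2),o['rect'],np.round(rc[0],1),np.round(rc[1],1),round(rc[2],1),'z med',np.round(np.percentile(pz,[5,50,95]),3))
E
```

```text
square_nest 0.94 [219.1, 167.0, 38.3, 39.3] [483.  212.8] [93.9 94.5] 10.8 z med [0.    0.005 0.012]
square_nest 0.35 [351.5, 173.8, 62.5, 31.3] [ 474.6 -223.1] [185.9  88.9] 85.8 z med [0.    0.006 0.013]
short_nest 0.83 [351.7, 122.6, 50.7, 23.8] [ 651.8 -204.4] [141.5  78.7] 89.4 z med [0.001 0.006 0.013]
long_nest 0.64 [351.9, 175.0, 63.5, 33.2] [ 475.5 -223.8] [180.   87.5] 84.4 z med [0.001 0.006 0.013]
screw_box 0.93 [223.1, 120.2, 35.8, 35.5] [621.  209.5] [101.9  95.9] 5.9 z med [0.028 0.035 0.05 ]
glue_bottle 0.65 [161.4, 141.7, 28.2, 26.7] [566.2 394.8] [103.7  57.1] 50.0 z med [0.008 0.088 0.139]
glue_bottle 0.18 [223.0, 120.4, 35.4, 35.4] [611.9 205.4] [102.4  94.3] 3.1 z med [0.028 0.035 0.049]
round_disc 0.47 [304.2, 180.3, 14.5, 18.4] [4.512e+02 4.000e-01] [47.7 44.1] 0.7 z med [0.101 0.112 0.116]
square_foot 0.64 [296.2, 177.3, 24.8, 28.6] [457.8   4.6] [59.9 64.5] 71.8 z med [0.064 0.085 0.091]
short_rail 0.89 [343.5, 216.6, 26.3, 41.1] [ 330.8 -135. ] [105.6  45.7] 28.1 z med [0.022 0.026 0.03 ]
short_rail 0.69 [291.8, 182.0, 38.6, 20.0] [454.8 -41.3] [32.  51.1] 72.3 z med [0.034 0.058 0.064]
short_rail 0.65 [398.6, 266.4, 33.7, 41.5] [ 193.7 -289.8] [ 51.9 110.2] 50.4 z med [0.01  0.026 0.03 ]
short_rail 0.56 [244.4, 225.9, 40.0, 20.6] [328.3 123.6] [ 47.2 107.8] 17.5 z med [0.021 0.026 0.03 ]
long_rail 0.81 [285.0, 182.0, 50.9, 20.8] [463.4  48.3] [57.9 53.1] 1.3 z med [0.013 0.031 0.036]
```

View pics/crop1.png

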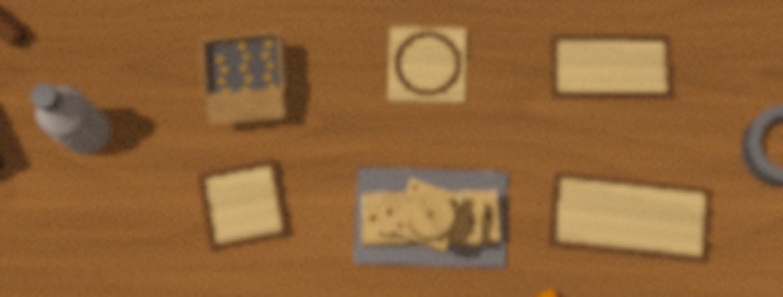

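```bash
cat >> h.py <<'E'
def pose():
    s=r.get_state(); M=R.from_rotvec(s['tcp_rot']).as_matrix()
    return s['clock'],s['ee_pos'],np.degrees(np.arctan2(M[1,0],M[0,0])),np.degrees(np.arccos(-M[2,2])),s
def plan(x,y,z,th=None,n=None):
    """world target -> rows (tool cm, deg); picks number of rows"""
    t,p,a,tilt,s=pose()
    print('clock %.2f pos %s yaw %.1f tilt %.2f open %.4f F %s q7 %.2f'%(t,np.round(p,4),a,tilt,s['opening'],np.round(s['ft_force'],1),s['q'][6]))
    if th is None: th=a
    dth=(th-a+180)%360-180
    D=np.array([x,y,z])-p
    k=max(1,int(np.ceil(max(np.linalg.norm(D)/.040,abs(dth)/6.9)))) if n is None else n
    for i in range(k):
        b=np.radians(a+dth*i/k); X=np.array([np.cos(b),np.sin(b),0]); Y=np.array([np.sin(b),-np.cos(b),0])
        d=D/k*100
        print([[round(float(d@X),2),round(float(d@Y),2),round(float(-d[2]),2)],round(-dth/k,1)])
E
python3 - <<'E'
from h import *
print(pose()[:4]); plan(.46,0,.36,0)
plan(.46,0,.36,90); plan(.46,0,.36,-90)
E
```

```text
(0.65, array([ 0.21409141, -0.64012939,  0.20549282]), np.float64(-71.50826725073422), np.float64(0.0012437205283382393))
clock 0.65 pos [ 0.2141 -0.6401  0.2055] yaw -71.5 tilt 0.00 open 0.0940 F [-0.2  1.1 -0.1] q7 -0.07
[[-2.94, -2.42, -0.86], np.float64(-4.0)]
[[-2.76, -2.62, -0.86], np.float64(-4.0)]
[[-2.58, -2.81, -0.86], np.float64(-4.0)]
[[-2.38, -2.98, -0.86], np.float64(-4.0)]
[[-2.16, -3.14, -0.86], np.float64(-4.0)]
[[-1.94, -3.28, -0.86], np.float64(-4.0)]
[[-1.71, -3.4, -0.86], np.float64(-4.0)]
[[-1.47, -3.51, -0.86], np.float64(-4.0)]
[[-1.22, -3.61, -0.86], np.float64(-4.0)]
[[-0.97, -3.68, -0.86], np.float64(-4.0)]
[[-0.71, -3.74, -0.86], np.float64(-4.0)]
[[-0.45, -3.78, -0.86], np.float64(-4.0)]
[[-0.19, -3.81, -0.86], np.float64(-4.0)]
[[0.08, -3.81, -0.86], np.float64(-4.0)]
[[0.34, -3.79, -0.86], np.float64(-4.0)]
[[0.6, -3.76, -0.86], np.float64(-4.0)]
[[0.86, -3.71, -0.86], np.float64(-4.0)]
[[1.12, -3.64, -0.86], np.float64(-4.0)]
clock 0.65 pos [ 0.2141 -0.6401  0.2055] yaw -71.5 tilt 0.00 open 0.0940 F [-0.2  1.1 -0.1] q7 -0.07
[[-2.2, -1.82, -0.64], np.f
[... 1093 characters left out ...]
.0)]
[[-2.98, -2.37, -0.86], np.float64(1.0)]
[[-3.02, -2.32, -0.86], np.float64(1.0)]
[[-3.07, -2.26, -0.86], np.float64(1.0)]
[[-3.11, -2.21, -0.86], np.float64(1.0)]
[[-3.14, -2.15, -0.86], np.float64(1.0)]
[[-3.18, -2.09, -0.86], np.float64(1.0)]
[[-3.22, -2.04, -0.86], np.float64(1.0)]
[[-3.26, -1.98, -0.86], np.float64(1.0)]
[[-3.29, -1.92, -0.86], np.float64(1.0)]
[[-3.32, -1.86, -0.86], np.float64(1.0)]
[[-3.36, -1.8, -0.86], np.float64(1.0)]
[[-3.39, -1.74, -0.86], np.float64(1.0)]
[[-3.42, -1.68, -0.86], np.float64(1.0)]
[[-3.45, -1.62, -0.86], np.float64(1.0)]
[[-3.48, -1.56, -0.86], np.float64(1.0)]
[[-3.51, -1.49, -0.86], np.float64(1.0)]
[[-3.53, -1.43, -0.86], np.float64(1.0)]
```

Call:
{"name": "move_arm", "arguments": {
  "deltas": [
    [[-2.8, -2.3, -1.0], 1.1, 0],
    [[-3.0, -2.4, -1.0], 1.1, 0],
    [[-3.0, -2.4, -1.0], 1.1, 0],
    [[-3.1, -2.3, -1.0], 1.1, 0],
    [[-3.1, -2.2, -1.0], 1.1, 0]
  ]
}}

```text
clock: 1.07
ee_pos: [0.2802, -0.4627, 0.2526]
tcp_rot: [2.444, -1.972, -0.009]
ft_force: [1.0, -0.2, 0.2]
opening: 0.0944
```

Call:
{"name": "move_arm", "arguments": {
  "deltas": [
    [[-3.1, -2.2, -1.0], 1.1, 0],
    [[-3.1, -2.2, -1.0], 1.1, 0],
    [[-3.2, -2.1, -1.0], 1.1, 0],
    [[-3.2, -2.1, -1.0], 1.1, 0],
    [[-3.2, -2.1, -1.0], 1.1, 0]
  ]
}}

```text
clock: 1.48
ee_pos: [0.3598, -0.2797, 0.3058]
tcp_rot: [2.339, -2.093, -0.004]
ft_force: [0.7, -0.3, 0.7]
opening: 0.0941
```

```bash
python3 -c "
from h import *
plan(.52,0,.36,-90)"
```

```text
clock 1.48 pos [ 0.3598 -0.2797  0.3058] yaw -83.7 tilt 0.23 open 0.0941 F [ 0.7 -0.3  0.7] q7 -0.94
[[-2.89, -2.11, -0.6], np.float64(0.7)]
[[-2.92, -2.08, -0.6], np.float64(0.7)]
[[-2.94, -2.04, -0.6], np.float64(0.7)]
[[-2.97, -2.0, -0.6], np.float64(0.7)]
[[-2.99, -1.97, -0.6], np.float64(0.7)]
[[-3.02, -1.93, -0.6], np.float64(0.7)]
[[-3.04, -1.89, -0.6], np.float64(0.7)]
[[-3.06, -1.86, -0.6], np.float64(0.7)]
[[-3.09, -1.82, -0.6], np.float64(0.7)]
```

Call:
{"name": "move_arm", "arguments": {
  "deltas": [
    [[-2.9, -2.1, -0.6], 0.7, 0],
    [[-2.9, -2.1, -0.6], 0.7, 0],
    [[-2.9, -2.1, -0.6], 0.7, 0],
    [[-3.0, -2.0, -0.6], 0.7, 0],
    [[-3.0, -2.0, -0.6], 0.7, 0]
  ]
}}

```text
clock: 1.9
ee_pos: [0.4523, -0.1151, 0.3401]
tcp_rot: [2.27, -2.169, 0.007]
ft_force: [0.8, -1.5, 0.2]
opening: 0.0941
```

Call:
{"name": "move_arm", "arguments": {
  "deltas": [
    [[-3.0, -2.0, -0.6], 0.7, 0],
    [[-3.0, -1.9, -0.6], 0.7, 0],
    [[-3.0, -1.9, -0.6], 0.7, 0],
    [[-3.0, -1.8, -0.6], 0.7, 0],
    [[0, 0, 0], 0, 0]
  ]
}}

```text
clock: 2.32
ee_pos: [0.5292, 0.0206, 0.3675]
tcp_rot: [-2.219, 2.22, -0.011]
ft_force: [-0.9, 1.0, -1.6]
opening: 0.0938
```

Call:
{"name": "move_arm", "arguments": {
  "deltas": [
    [[0, 0, 0], 0, 0],
    [[0, 0, 0], 0, 0]
  ]
}}

```text
clock: 2.48
ee_pos: [0.5297, 0.0226, 0.3675]
tcp_rot: [-2.222, 2.216, -0.01]
ft_force: [0.8, 0.2, -0.3]
opening: 0.0943
```

```bash
cat > meas.py <<'E'
from h import *
import sys
def measure(cam,things,tag,crop=None,minp=.3):
    im,d=r.read_camera(cam); C=cal(cam); np.savez(f"{tag}.npz",im=im,d=d)
    P=cloud(d,C); Z={"round_nest":.006,"square_nest":.012,"short_nest":.012,"long_nest":.012,"screw_box":.05,"glue_bottle":.07,"round_disc":.114,"square_foot":.087,"short_rail":.06,"long_rail":.033}
    for t in things:
        for o in r.silhouettes(cam,t)[:4]:
            if o['p']<minp: continue
            m=o['region']; cs,_=cv2.findContours(m.astype(np.uint8),cv2.RETR_EXTERNAL,cv2.CHAIN_APPROX_NONE)
            c=max(cs,key=len)[:,0,:]; W=onplane(c,Z[t],C)[:,:2]
            rc=cv2.minAreaRect((W*1000).astype(np.float32)); pz=P[m][:,2]
            print(t,round(o['p'],2),np.round(o['rect']),np.round(rc[0],1),np.round(rc[1],1),round(rc[2],1),'z',np.round(np.percentile(pz,[5,50,95]),3))
    save(tag,im); return im,d,C,P
if __name__=="__main__":
    print(pose()[:4])
    measure("wrist",["round_nest","square_nest","short_nest","long_nest","screw_box","glue_bottle","round_disc","square_foot","short_rail","long_rail"],sys.argv[1])
E
python3 meas.py w1
```

```text
(2.4833, array([0.52968736, 0.0225584 , 0.36745079]), np.float64(-89.83740451588086), np.float64(0.40967138016317495))
round_nest 0.9 [296.  48.  63.  65.] [654.1   8.7] [87.5 89.1] 0.1 z [0.004 0.005 0.012]
square_nest 0.8 [164. 162.  72.  66.] [486.4 212.2] [87.6 93.9] 11.7 z [0.004 0.006 0.012]
short_nest 0.64 [424.  59.  96.  53.] [ 653.3 -201.5] [ 76.  143.3] 1.2 z [0.004 0.006 0.012]
long_nest 0.63 [414. 165. 118.  65.] [ 476.7 -219.9] [184.   86.9] 84.1 z [0.004 0.006 0.012]
screw_box 0.92 [142.  60.  87.  79.] [624.3 207.2] [ 98.  103.9] 5.6 z [0.024 0.034 0.049]
glue_bottle 0.8 [  1. 125.  97.  36.] [569.9 404.4] [ 56.3 150.6] 3.3 z [0.012 0.088 0.139]
round_disc 0.71 [165. 160.  70.  66.] [506.5 177. ] [71.2 74.7] 11.9 z [0.004 0.006 0.012]
round_disc 0.67 [314. 212.  39.  35.] [460.2   2.6] [50.  45.5] 0.1 z [0.101 0.113 0.115]
square_foot 0.63 [303. 192.  56.  43.] [465.2   6.6] [60.5 64.3] 67.6 z [0.07  0.086 0.088]
short_rail 0.97 [296. 194.  75.  41.] [464.7 -33.3] [52.2 43.6] 0.1 z [0.036 0.059 0.061]
short_rail 0.76 [385. 254.  40.  44.] [ 366.9 -109.4] [76.8 29.9] 29.3 z [0.008 0.026 0.028]
short_rail 0.71 [220. 264.  69.  35.] [352.8 122.4] [ 50.8 107.7] 17.6 z [0.008 0.026 0.028]
short_rail 0.37 [466. 360.  10.  14.] [ 206.3 -226.9] [25.4 10.1] 32.6 z [0.    0.014 0.027]
long_rail 0.57 [281. 180. 101.  44.] [472.6   3.2] [ 59.8 149.7] 1.6 z [0.015 0.032 0.034]
```

View pics/w1.png

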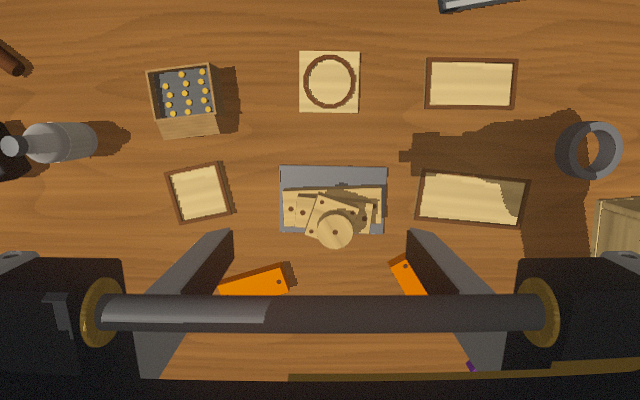

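```bash
cat > lay.py <<'E'
from h import *
import sys
def rects(tag,cam,C,boxes):
    z=np.load(tag+".npz"); P=cloud(z['d'],C)
    for name,(x0,x1,y0,y1,z0,z1) in boxes.items():
        m=(P[...,0]>x0)&(P[...,0]<x1)&(P[...,1]>y0)&(P[...,1]<y1)&(P[...,2]>z0)&(P[...,2]<z1)&(z['d']>0)
        n,l,st,_=cv2.connectedComponentsWithStats(m.astype(np.uint8))
        if n<2: print(name,'none'); continue
        Q=P[m]
        rc=cv2.minAreaRect((Q[:,:2]*1000).astype(np.float32)); 
        print(tag,name,len(Q),np.round(rc[0],1),np.round(rc[1],1),round(rc[2],1),'meanz',round(Q[:,2].mean(),4),'mean',np.round(Q[:,:2].mean(0)*1000,1))
if __name__=="__main__":
    S=(.38,.56,-.1,.1)
    B=dict(disc=S+(.109,.118),sq=S+(.082,.091),short=S+(.055,.064),long=S+(.029,.037),
     rn=(.59,.71,-.05,.07,.009,.015),sn=(.42,.54,.15,.27,.009,.015),shn=(.59,.71,-.3,-.12,.009,.015),ln=(.41,.54,-.33,-.12,.009,.015),
     box=(.54,.70,.14,.28,.045,.053),bot=(.45,.68,.30,.5,.02,.1),cap=(.45,.68,.30,.5,.12,.145))
    rects("w1","wrist",cal("wrist"),B); rects("top1","top",cal("top"),B)
E
python3 lay.py
```

```text
w1 disc 1016 [456.8   2.4] [47.  45.7] 0.6 meanz 0.1134 mean [457.5   2.4]
w1 sq 859 [462.9   5.5] [60.2 59.9] 70.7 meanz 0.0864 mean [475.1  10.2]
w1 short 973 [469.5   1.3] [110.2  56.7] 84.5 meanz 0.0595 mean [466.6   1. ]
w1 long 1383 [470.1   3. ] [ 56.3 150. ] 1.9 meanz 0.0324 mean [479.8   0.6]
w1 rn 676 [654.5   8.2] [75.8 75.7] 44.7 meanz 0.0114 mean [654.9   8.5]
w1 sn 822 [485.5 214.7] [88.  89.5] 11.4 meanz 0.0115 mean [486.4 214.2]
w1 shn 1202 [ 654.2 -204.1] [ 75.  139.9] 1.0 meanz 0.0113 mean [ 655.8 -202.7]
w1 ln 1219 [ 476.3 -222.2] [180.5  84.5] 84.6 meanz 0.0115 mean [ 477.4 -222.3]
w1 box 1062 [630.9 214.4] [82.6 92.1] 5.6 meanz 0.0484 mean [622.8 212.8]
w1 bot 2336 [598.9 434.7] [129.8 161.3] 89.6 meanz 0.0626 mean [567.1 403.8]
w1 cap 528 [571.  399.1] [27. 26.] 42.3 meanz 0.1362 mean [571.2 395.7]
top1 disc 219 [4.544e+02 4.000e-01] [42.7 44.2] 0.2 meanz 0.1128 mean [4.541e+02 1.000e-01]
top1 sq 186 [460.2   3.7] [59.7 59.9] 70.3 meanz 0.0858 mean [462.8   7.8]
top1 short 238 [455.   1.] [109.7  58.5] 83.8 meanz 0.0589 mean [459.6  -7.5]
top1 long 259 [465.3   0.7] [ 61.3 148.7] 1.1 meanz 0.0321 mean [467.5   2.1]
top1 rn 132 [652.6   8.1] [78.5 87.7] 83.7 meanz 0.011 mean [652.    6.2]
top1 sn 163 [484.  213.1] [88.9 88.7] 12.0 meanz 0.0112 mean [487.4 212.3]
top1 shn 243 [ 652.9 -206.5] [138.9  75. ] 90.0 meanz 0.0112 mean [ 653.  -206.3]
top1 ln 306 [ 475.2 -224.7] [179.7  83.9] 84.6 meanz 0.0115 mean [ 475.  -227.4]
top1 box 198 [628. 213.] [89.5 91.2] 3.0 meanz 0.048 mean [620.4 212.7]
top1 bot 414 [596.5 433.1] [130.8 162.7] 88.2 meanz 0.0644 mean [556.5 408.9]
top1 cap 81 [569.7 397.5] [24.3 22.4] 7.7 meanz 0.1366 mean [569.1 396.1]
```

Call:
{"name": "move_arm", "arguments": {
  "deltas": [
    [[0.3, 1.1, 3.2], 0, 0],
    [[0.3, 1.1, 3.2], 0, 0],
    [[0.3, 1.1, 3.2], 0, 0],
    [[0.3, 1.1, 3.2], 0, 0],
    [[0.3, 1.1, 3.2], 0, 0]
  ]
}}

```text
clock: 3.45
ee_pos: [0.4794, 0.0068, 0.2078]
tcp_rot: [-2.214, 2.21, -0.024]
ft_force: [1.0, 0.2, -0.6]
opening: 0.0937
```

Call:
{"name": "move_arm", "arguments": {
  "deltas": [
    [[0.3, 1.0, 3.2], 0, 0],
    [[0.3, 0.9, 3.0], 0, 0],
    [[0, 0, 0], 0, 0]
  ]
}}

```text
clock: 3.7
ee_pos: [0.4558, -0.0007, 0.1386]
tcp_rot: [-2.217, 2.214, -0.018]
ft_force: [-0.7, 0.1, -1.2]
opening: 0.0941
```

```bash
python3 -c "
from h import *
plan(.456,.0018,.0955,-90)"
```

```text
clock 3.70 pos [ 0.4558 -0.0007  0.1386] yaw -89.9 tilt 0.82 open 0.0941 F [-0.7  0.1 -1.2] q7 -1.82
[[-0.13, -0.01, 2.16], np.float64(0.0)]
[[-0.13, -0.01, 2.16], np.float64(0.0)]
```

Call:
{"name": "move_arm", "arguments": {
  "deltas": [
    [[-0.1, 0, 2.2], 0, 0],
    [[-0.1, 0, 2.1], 0, 0],
    [[0, 0, 0], 0, 0],
    [[0, 0, 0], 0, 0.4],
    [[0, 0, 0], 0, 0.6]
  ],
  "newtons": 25
}}

```text
clock: 4.12
ee_pos: [0.4604, 0.0017, 0.0998]
tcp_rot: [-2.215, 2.213, -0.021]
ft_force: [-0.1, -0.2, 0.8]
opening: 0.0842
```

Call:
{"name": "move_arm", "arguments": {
  "deltas": [
    [[0, 0, 0], 0, 1],
    [[0, 0, 0], 0, 1],
    [[0, 0, 0], 0, 1],
    [[0, 0, 0], 0, 1],
    [[0, 0, 0], 0, 1]
  ]
}}

```text
clock: 4.53
ee_pos: [0.464, 0.0018, 0.1052]
tcp_rot: [-2.21, 2.21, -0.03]
ft_force: [0.7, -0.5, -0.2]
opening: 0.0509
```

```bash
python3 -c "
from h import *
plan(.456,.0018,.16,-90)
im,d=r.read_camera('scene');save('s2',im,(220,120,220,160),3)"
```

```text
clock 4.53 pos [0.464  0.0018 0.1052] yaw -90.0 tilt 1.42 open 0.0509 F [ 0.7 -0.5 -0.2] q7 -1.87
[[-0.0, 0.4, -2.74], np.float64(0.0)]
[[-0.0, 0.4, -2.74], np.float64(0.0)]
```

View pics/s2.png

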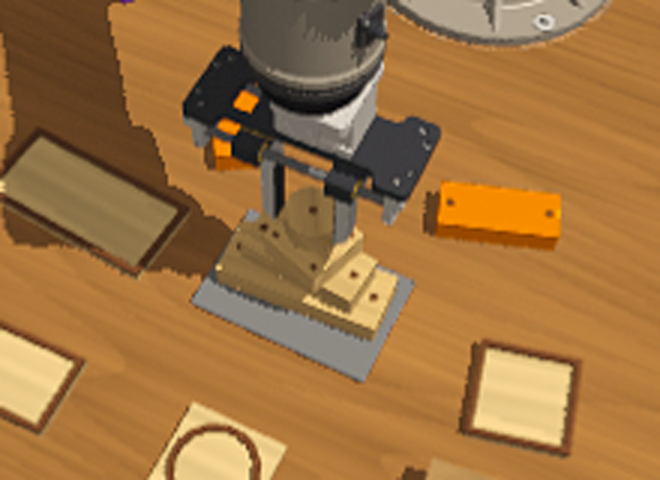

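```bash
python3 -c "
from h import *
for i in range(3):
  s=pose()[4];print(s['q'].round(3),s['ee_pos'].round(4),pose()[3].round(2), s['opening'],s['joint_vel'].round(3)); r.read_camera('scene')"
```

```text
[ 0.286  0.232 -0.483  2.156  0.166  0.762 -1.875] [0.464  0.0018 0.1052] 1.42 0.047236745609107386 [-0.001  0.006  0.001  0.     0.002 -0.004 -0.001]
[ 0.286  0.233 -0.483  2.156  0.166  0.762 -1.875] [0.4641 0.0018 0.1051] 1.42 0.0470453984900354 [-0.     0.     0.001 -0.001  0.002  0.002 -0.002]
[ 0.285  0.233 -0.483  2.156  0.166  0.762 -1.875] [0.4641 0.0018 0.1051] 1.42 0.04686664446046432 [-0.001  0.001 -0.     0.003  0.001  0.002 -0.001]
```

```bash
cat >> h.py <<'E'
def tv():
    M=R.from_rotvec(r.get_state()['tcp_rot']).as_matrix(); return np.round(np.degrees(M[:2,2]),2)
_op=plan
def plan(*a,**k):
    print('tilt vec(deg x,y)',tv(),'q',r.get_state()['q'].round(2)); _op(*a,**k)
E
python3 -c "
from h import *
plan(.464,.0018,.16,-90)"
```

```text
tilt vec(deg x,y) [ 1.4  -0.15] q [ 0.29  0.23 -0.48  2.16  0.17  0.76 -1.87]
clock 4.73 pos [0.464  0.0017 0.1051] yaw -90.0 tilt 1.41 open 0.0468 F [-1.2 -1.1  9.8] q7 -1.87
[[-0.0, 0.0, -2.75], np.float64(0.0)]
[[-0.0, 0.0, -2.75], np.float64(0.0)]
```

Call:
{"name": "move_arm", "arguments": {
  "deltas": [
    [[0, 0.1, 0.1], 0, 0]
  ]
}}

```text
clock: 4.82
ee_pos: [0.4634, 0.0018, 0.1044]
tcp_rot: [-2.21, 2.21, -0.031]
ft_force: [0.3, 0.1, 0.4]
opening: 0.0508
```

```bash
cat > wait.py <<'E'
from h import *
import sys
n=int(sys.argv[1])
for i in range(n): r.read_camera('scene')
a=[float(v) for v in sys.argv[2:]]
plan(*a) if a else plan(0.5,0,.3,n=1)
E
python3 wait.py 6 .456 .0018 .0955 -90
```

```text
tilt vec(deg x,y) [ 1.39 -0.15] q [ 0.29  0.23 -0.48  2.16  0.17  0.76 -1.88]
clock 5.12 pos [0.463  0.0018 0.104 ] yaw -90.0 tilt 1.39 open 0.0742 F [-0.5  0.5 -0.6] q7 -1.88
[[-0.0, 0.7, 0.85], np.float64(0.0)]
```

Call:
{"name": "move_arm", "arguments": {
  "deltas": [
    [[0, 0.5, 0.5], 0, 0],
    [[0, 0.4, 0.5], 0, 0.6]
  ]
}}

```text
clock: 5.28
ee_pos: [0.4547, 0.0018, 0.0938]
tcp_rot: [-2.21, 2.21, -0.031]
ft_force: [-0.2, 0.1, -0.8]
opening: 0.08
```

```bash
python3 wait.py 3 .456 .0018 .0955 -90
```

```text
tilt vec(deg x,y) [ 1.42 -0.14] q [ 0.28  0.24 -0.48  2.18  0.17  0.73 -1.89]
clock 5.43 pos [0.4545 0.0018 0.0937] yaw -90.0 tilt 1.42 open 0.0689 F [ 0.  -0.3 -0. ] q7 -1.89
[[0.0, -0.15, -0.18], np.float64(0.0)]
```

Call:
{"name": "move_arm", "arguments": {
  "deltas": [
    [[0, -0.1, -0.1], 0, 1]
  ],
  "newtons": 25
}}

```text
clock: 5.52
ee_pos: [0.4553, 0.0018, 0.0946]
tcp_rot: [-2.211, 2.21, -0.03]
ft_force: [0.5, -0.0, -0.7]
opening: 0.0625
```

```bash
python3 wait.py 12 .456 .0018 .16 -90
```

```text
tilt vec(deg x,y) [ 1.44 -0.14] q [ 0.28  0.24 -0.48  2.18  0.17  0.73 -1.89]
clock 6.12 pos [0.4557 0.0018 0.0949] yaw -90.0 tilt 1.45 open 0.0472 F [ 0.7 -0.1  3.4] q7 -1.89
[[0.0, -0.02, -3.26], np.float64(0.0)]
[[0.0, -0.02, -3.26], np.float64(0.0)]
```

Call:
{"name": "move_arm", "arguments": {
  "deltas": [
    [[0, 0, -3.2], 0, 1],
    [[-0.1, -3.6, -0.5], 0, 1],
    [[-0.1, -3.8, 0], 0, 1],
    [[-0.1, -3.8, 1.0], 0, 1],
    [[-0.1, -3.6, 2.0], 0, 1]
  ]
}}

```text
clock: 6.53
ee_pos: [0.604, 0.0038, 0.1128]
tcp_rot: [-2.209, 2.21, -0.044]
ft_force: [1.4, 0.2, 0.3]
opening: 0.0474
```

```bash
python3 wait.py 1 .654 .0082 .06 -90
```

```text
tilt vec(deg x,y) [ 1.62 -0.36] q [ 0.23  0.44 -0.44  1.85  0.25  0.88 -1.91]
clock 6.58 pos [0.6077 0.0041 0.1071] yaw -90.1 tilt 1.65 open 0.0473 F [ 2.3 -0.6 -2. ] q7 -1.91
[[-0.21, -2.31, 2.36], np.float64(-0.0)]
[[-0.21, -2.31, 2.36], np.float64(-0.0)]
```

Call:
{"name": "move_arm", "arguments": {
  "deltas": [
    [[-0.2, -1.8, 2.0], 0, 1],
    [[-0.2, -1.4, 2.0], 0, 1],
    [[0, -1.0, 2.0], 0, 1]
  ]
}}

```text
clock: 6.83
ee_pos: [0.6549, 0.0081, 0.0457]
tcp_rot: [-2.208, 2.212, -0.037]
ft_force: [-0.4, -0.1, 0.6]
opening: 0.0476
```

```bash
python3 wait.py 2 .654 .0082 .0142 -90
```

```text
tilt vec(deg x,y) [ 1.34 -0.33] q [ 0.18  0.58 -0.4   1.78  0.31  0.82 -1.94]
clock 6.93 pos [0.6527 0.0076 0.0431] yaw -90.1 tilt 1.38 open 0.0476 F [-0.6  0.  -1. ] q7 -1.94
[[-0.06, -0.13, 2.89], np.float64(-0.1)]
```

Call:
{"name": "move_arm", "arguments": {
  "deltas": [
    [[-0.1, -0.1, 1.6], 0, 1],
    [[0, 0, 0.8], 0, 1]
  ]
}}

```text
clock: 7.1
ee_pos: [0.654, 0.0087, 0.0199]
tcp_rot: [-2.21, 2.214, -0.032]
ft_force: [-1.6, -0.2, -0.4]
opening: 0.0474
```

```bash
python3 wait.py 2 .654 .0082 .0142 -90
```

```text
tilt vec(deg x,y) [ 1.36 -0.32] q [ 0.17  0.61 -0.39  1.79  0.33  0.78 -1.96]
clock 7.20 pos [0.6542 0.0086 0.0207] yaw -90.1 tilt 1.40 open 0.0474 F [ 1.1  0.3 -0.7] q7 -1.96
[[0.04, 0.02, 0.65], np.float64(-0.1)]
```

Call:
{"name": "move_arm", "arguments": {
  "deltas": [
    [[0, 0, 0.5], 0, 1],
    [[0, 0, 0.25], 0, 1]
  ]
}}

```text
clock: 7.37
ee_pos: [0.6548, 0.0084, 0.0154]
tcp_rot: [-2.209, 2.213, -0.035]
ft_force: [-0.2, 0.1, -1.3]
opening: 0.0474
```

```bash
python3 wait.py 2 .654 .0082 .0142 -90
```

```text
tilt vec(deg x,y) [ 1.51 -0.33] q [ 0.17  0.62 -0.39  1.79  0.33  0.77 -1.96]
clock 7.47 pos [0.655  0.0084 0.0155] yaw -90.1 tilt 1.55 open 0.0477 F [ 0.  -0.4  0.4] q7 -1.96
[[0.02, 0.1, 0.13], np.float64(-0.1)]
```

Call:
{"name": "move_arm", "arguments": {
  "deltas": [
    [[0, 0.1, 0.25], 0, 1]
  ]
}}

```text
clock: 7.55
ee_pos: [0.6547, 0.0084, 0.0139]
tcp_rot: [-2.208, 2.213, -0.037]
ft_force: [2.4, -2.4, 15.5]
opening: 0.0478
```

```bash
python3 wait.py 2 .654 .0082 .0142 -90
```

```text
tilt vec(deg x,y) [ 1.61 -0.34] q [ 0.17  0.62 -0.38  1.79  0.34  0.76 -1.96]
clock 7.65 pos [0.6548 0.0084 0.0139] yaw -90.1 tilt 1.65 open 0.0477 F [ 0.4 -1.1  3.7] q7 -1.96
[[0.02, 0.08, -0.03], np.float64(-0.1)]
```

Call:
{"name": "move_arm", "arguments": {
  "deltas": [
    [[0, 0, 0], 0, 0]
  ]
}}

```text
clock: 7.73
ee_pos: [0.655, 0.0083, 0.0143]
tcp_rot: [-2.207, 2.212, -0.038]
ft_force: [-0.3, 0.2, -0.0]
opening: 0.0512
```

```bash
python3 wait.py 5 .60 .0082 .16 -90
```

```text
tilt vec(deg x,y) [ 1.61 -0.33] q [ 0.17  0.62 -0.38  1.79  0.34  0.76 -1.96]
clock 7.98 pos [0.6547 0.0084 0.0138] yaw -90.1 tilt 1.64 open 0.0705 F [-0.4  0.3  0.8] q7 -1.96
[[0.01, 1.37, -3.65], np.float64(-0.0)]
[[0.01, 1.37, -3.65], np.float64(-0.0)]
[[0.01, 1.37, -3.65], np.float64(-0.0)]
[[0.0, 1.37, -3.65], np.float64(-0.0)]
```

Call:
{"name": "move_arm", "arguments": {
  "deltas": [
    [[0, 0, -3.6], 0, 0],
    [[0, 0.3, -3.8], 0, 0],
    [[0, 0.9, -3.8], -6, 0]
  ]
}}

```text
clock: 8.23
ee_pos: [0.6351, 0.0089, 0.1197]
tcp_rot: [-2.327, 2.103, -0.022]
ft_force: [0.0, -0.6, -0.5]
opening: 0.0907
```

```bash
python3 wait.py 1 .49 .005 .26 -20
```

```text
tilt vec(deg x,y) [ 1.24 -0.34] q [ 0.24  0.47 -0.47  1.76  0.26  0.95 -1.79]
clock 8.28 pos [0.6368 0.0095 0.1276] yaw -83.4 tilt 1.29 open 0.0929 F [3.3 1.  7.6] q7 -1.79
[[-0.12, 1.46, -1.32], np.float64(-6.3)]
[[-0.29, 1.44, -1.32], np.float64(-6.3)]
[[-0.44, 1.4, -1.32], np.float64(-6.3)]
[[-0.59, 1.34, -1.32], np.float64(-6.3)]
[[-0.74, 1.27, -1.32], np.float64(-6.3)]
[[-0.87, 1.18, -1.32], np.float64(-6.3)]
[[-1.0, 1.08, -1.32], np.float64(-6.3)]
[[-1.11, 0.96, -1.32], np.float64(-6.3)]
[[-1.21, 0.83, -1.32], np.float64(-6.3)]
[[-1.3, 0.69, -1.32], np.float64(-6.3)]
```

Call:
{"name": "move_arm", "arguments": {
  "deltas": [
    [[-0.1, 1.4, -1.3], -6.3, 0],
    [[-0.3, 1.4, -1.3], -6.3, 0],
    [[-0.4, 1.4, -1.3], -6.3, 0],
    [[-0.6, 1.3, -1.3], -6.3, 0],
    [[-0.7, 1.3, -1.3], -6.3, 0]
  ]
}}

```text
clock: 8.7
ee_pos: [0.5627, 0.0072, 0.1949]
tcp_rot: [-2.835, 1.342, -0.041]
ft_force: [0.6, 0.2, 0.1]
opening: 0.0942
```

Call:
{"name": "move_arm", "arguments": {
  "deltas": [
    [[-0.9, 1.2, -1.3], -6.3, 0],
    [[-1.0, 1.1, -1.3], -6.3, 0],
    [[-1.1, 1.0, -1.3], -6.3, 0],
    [[-1.2, 0.8, -1.3], -6.3, 0],
    [[-1.3, 0.7, -1.3], -6.3, 0]
  ]
}}

```text
clock: 9.12
ee_pos: [0.483, 0.003, 0.2597]
tcp_rot: [3.101, -0.479, 0.041]
ft_force: [-0.1, -0.9, 0.0]
opening: 0.0943
```

```bash
cat > look.py <<'E'
from h import *
import lay,sys
r.read_camera("scene"); r.read_camera("scene")
im,d=r.read_camera("wrist"); C=cal("wrist"); np.savez(sys.argv[1]+".npz",im=im,d=d); save(sys.argv[1],im)
S=(.38,.56,-.1,.1)
B=dict(sq=S+(.082,.091),short=S+(.055,.064),long=S+(.029,.037),
     rn=(.59,.71,-.05,.07,.009,.015),disc=(.59,.71,-.05,.07,.029,.038),sn=(.42,.54,.15,.27,.009,.015),sq_in=(.42,.54,.15,.27,.029,.038),shn=(.59,.71,-.3,-.12,.009,.015),sh_in=(.59,.71,-.3,-.12,.029,.038),ln=(.41,.54,-.33,-.12,.009,.015),ln_in=(.41,.54,-.33,-.12,.029,.038),
     box=(.54,.70,.14,.28,.045,.053))
lay.rects(sys.argv[1],"wrist",C,B); plan(*[float(v) for v in sys.argv[2:]])
E
python3 look.py w2 .462 .005 .0685 -19.5
```

```text
w2 sq 3303 [463.4   6.8] [60.2 59.5] 70.2 meanz 0.0854 mean [463.5   7.6]
w2 short 1549 [467.   3.] [110.1  50.3] 84.0 meanz 0.0584 mean [466.1   8.5]
w2 long 1926 [470.5   3.6] [ 56.2 149.6] 2.0 meanz 0.0314 mean [477.6  12.4]
w2 rn 918 [655.3   8.2] [76.1 76.9] 67.9 meanz 0.0105 mean [653.2   9.8]
w2 disc 1269 [655.7   8.5] [46.7 46.6] 28.2 meanz 0.0312 mean [655.3   8.7]
w2 sn 775 [489.8 204.2] [88.  67.8] 11.8 meanz 0.0107 mean [481.9 185.1]
sq_in none
w2 shn 499 [ 678.3 -171.9] [ 58.7 125.8] 33.2 meanz 0.0102 mean [ 673.4 -166.1]
sh_in none
w2 ln 813 [ 477.1 -218.9] [174.9  84.3] 84.2 meanz 0.0103 mean [ 481.8 -195.2]
ln_in none
box none
tilt vec(deg x,y) [ 1.58 -0.51] q [ 0.57  0.1  -0.75  1.94  0.09  1.11 -0.53]
clock 9.27 pos [0.4838 0.0025 0.2602] yaw -18.0 tilt 1.66 open 0.0938 F [ 0.8 -0.3 -0.1] q7 -0.53
[[-0.43, 0.09, 3.83], np.float64(0.3)]
[[-0.43, 0.09, 3.83], np.float64(0.3)]
[[-0.43, 0.09, 3.83], np.float64(0.3)]
[[-0.43, 0.09, 3.83], np.float64(0.3)]
[[-0.43, 0.1, 3.83], np.float64(0.3)]
```

View pics/w2.png

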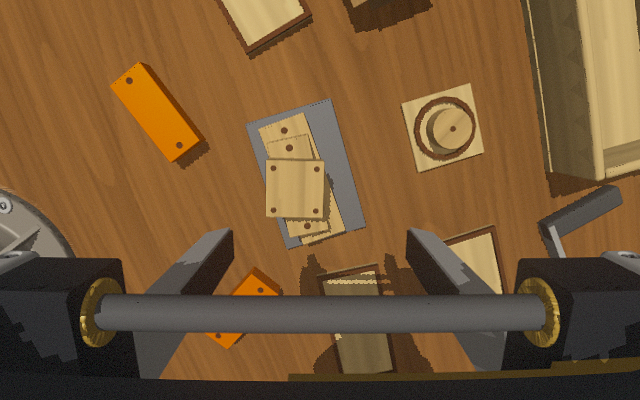

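Call:
{"name": "move_arm", "arguments": {
  "deltas": [
    [[-0.5, 0, 3.6], 0.4, 0],
    [[-0.5, 0, 3.6], 0.4, 0],
    [[-0.5, 0.1, 3.6], 0.4, 0],
    [[-0.5, 0.1, 3.4], 0.3, 0]
  ]
}}

```text
clock: 9.6
ee_pos: [0.4754, 0.0061, 0.118]
tcp_rot: [3.089, -0.558, 0.068]
ft_force: [1.0, -1.0, -0.3]
opening: 0.0942
```

```bash
python3 wait.py 2 .463 .006 .0688 -19.7
```

```text
tilt vec(deg x,y) [ 1.93 -0.48] q [ 0.48  0.26 -0.72  2.13  0.26  0.8  -0.76]
clock 9.70 pos [0.4721 0.006  0.1154] yaw -20.4 tilt 1.99 open 0.0938 F [ 0.8 -0.6  1. ] q7 -0.76
[[-0.43, 0.16, 2.33], np.float64(-0.3)]
[[-0.43, 0.15, 2.33], np.float64(-0.3)]
```

Call:
{"name": "move_arm", "arguments": {
  "deltas": [
    [[-0.5, 0.15, 2.4], 0, 0],
    [[-0.5, 0.1, 2.2], -0.3, 0]
  ]
}}

```text
clock: 9.87
ee_pos: [0.4673, 0.0077, 0.0717]
tcp_rot: [3.091, -0.553, 0.06]
ft_force: [0.4, -0.6, 0.1]
opening: 0.0944
```

```bash
python3 wait.py 2 .463 .006 .0688 -19.7
```

```text
tilt vec(deg x,y) [ 1.97 -0.41] q [ 0.44  0.33 -0.69  2.18  0.34  0.71 -0.83]
clock 9.97 pos [0.4659 0.0078 0.0707] yaw -20.2 tilt 2.02 open 0.0943 F [ 0.6 -0.2  1.4] q7 -0.83
[[-0.21, 0.27, 0.19], np.float64(-0.5)]
```

Call:
{"name": "move_arm", "arguments": {
  "deltas": [
    [[-0.2, 0.2, 0.2], -0.4, 1]
  ],
  "newtons": 25
}}

```text
clock: 10.05
ee_pos: [0.4649, 0.0072, 0.0701]
tcp_rot: [3.094, -0.541, 0.057]
ft_force: [-0.2, 0.1, 0.5]
opening: 0.0901
```

```bash
python3 wait.py 9 .463 .006 .0688 -19.7; python3 wait.py 2 .463 .006 .13
```

```text
tilt vec(deg x,y) [ 2.03 -0.43] q [ 0.44  0.32 -0.69  2.18  0.34  0.7  -0.83]
clock 10.50 pos [0.464  0.0065 0.0693] yaw -19.8 tilt 2.08 open 0.0600 F [-1.2 -0.3  9.5] q7 -0.83
[[-0.07, 0.08, 0.05], np.float64(-0.1)]
tilt vec(deg x,y) [ 2.03 -0.44] q [ 0.44  0.32 -0.69  2.18  0.34  0.7  -0.83]
clock 10.60 pos [0.464  0.0065 0.0693] yaw -19.8 tilt 2.08 open 0.0601 F [-0.8 -1.1  9.9] q7 -0.83
[[-0.04, 0.04, -3.03], np.float64(-0.0)]
[[-0.04, 0.04, -3.03], np.float64(-0.0)]
```

Call:
{"name": "move_arm", "arguments": {
  "deltas": [
    [[0, 0, -3.6], 0, 1],
    [[0, 0, -3.8], 0, 1]
  ]
}}

```text
clock: 10.77
ee_pos: [0.4577, 0.0073, 0.1397]
tcp_rot: [3.094, -0.539, 0.04]
ft_force: [0.6, -1.3, -1.0]
opening: 0.0598
```

```bash
python3 wait.py 1 .484 .213 .10 11.6
```

```text
tilt vec(deg x,y) [ 1.81 -0.34] q [ 0.53  0.2  -0.76  2.12  0.19  0.86 -0.69]
clock 10.82 pos [0.4605 0.0079 0.146 ] yaw -19.8 tilt 1.84 open 0.0599 F [5.4 1.6 6.5] q7 -0.69
[[-0.79, -3.35, 0.77], np.float64(-5.2)]
[[-0.48, -3.41, 0.77], np.float64(-5.2)]
[[-0.17, -3.44, 0.77], np.float64(-5.2)]
[[0.15, -3.44, 0.77], np.float64(-5.2)]
[[0.46, -3.41, 0.77], np.float64(-5.2)]
[[0.77, -3.35, 0.77], np.float64(-5.2)]
```

Call:
{"name": "move_arm", "arguments": {
  "deltas": [
    [[-0.8, -3.3, 0], -5.2, 1],
    [[-0.5, -3.4, 0.4], -5.2, 1],
    [[-0.2, -3.4, 0.8], -5.2, 1],
    [[0.1, -3.4, 0.8], -5.2, 1],
    [[0.4, -3.4, 1.0], -5.2, 1]
  ]
}}

```text
clock: 11.23
ee_pos: [0.4849, 0.1749, 0.1218]
tcp_rot: [3.122, 0.167, 0.069]
ft_force: [0.2, -0.3, 0.1]
opening: 0.0602
```

```bash
python3 wait.py 1 .485 .213 .05 11.6
```

```text
tilt vec(deg x,y) [ 2.54 -0.42] q [ 0.22  0.36 -0.86  2.03  0.4   0.88 -0.74]
clock 11.28 pos [0.4842 0.182  0.1206] yaw 6.9 tilt 2.58 open 0.0601 F [-3.9  6.3 -2. ] q7 -0.74
[[0.23, -1.53, 3.53], np.float64(-2.3)]
[[0.29, -1.52, 3.53], np.float64(-2.3)]
```

Call:
{"name": "move_arm", "arguments": {
  "deltas": [
    [[0, -1.2, 3.2], -2.3, 1],
    [[0.1, -1.0, 2.6], -2.3, 1]
  ]
}}

```text
clock: 11.45
ee_pos: [0.4873, 0.2076, 0.0646]
tcp_rot: [3.114, 0.321, 0.078]
ft_force: [-0.8, -0.5, -0.8]
opening: 0.06
```

```bash
python3 wait.py 2 .485 .2135 .025 11.6
```

```text
tilt vec(deg x,y) [ 2.62 -0.32] q [ 0.13  0.47 -0.82  2.05  0.53  0.79 -0.8 ]
clock 11.55 pos [0.4855 0.207  0.0628] yaw 11.8 tilt 2.64 open 0.0599 F [ 0.3 -0.8  0.2] q7 -0.80
[[0.08, -0.65, 3.78], np.float64(0.2)]
```

Call:
{"name": "move_arm", "arguments": {
  "deltas": [
    [[-0.1, -0.5, 2.0], 0, 1],
    [[-0.1, -0.2, 1.4], 0, 1]
  ]
}}

```text
clock: 11.72
ee_pos: [0.4852, 0.2133, 0.0306]
tcp_rot: [3.115, 0.317, 0.074]
ft_force: [-0.9, -0.2, -1.5]
opening: 0.0598
```

```bash
python3 wait.py 2 .485 .2138 .0165 11.6
```

```text
tilt vec(deg x,y) [ 2.67 -0.33] q [ 0.07  0.52 -0.77  2.07  0.59  0.74 -0.87]
clock 11.82 pos [0.4848 0.2128 0.0304] yaw 11.7 tilt 2.69 open 0.0597 F [-0.6  0.3 -0.2] q7 -0.87
[[0.04, -0.1, 1.39], np.float64(0.1)]
```

Call:
{"name": "move_arm", "arguments": {
  "deltas": [
    [[0, -0.1, 1.3], 0, 1]
  ]
}}

```text
clock: 11.9
ee_pos: [0.4868, 0.2137, 0.0197]
tcp_rot: [3.115, 0.315, 0.076]
ft_force: [0.7, 1.3, 0.1]
opening: 0.0602
```

```bash
python3 wait.py 2 .485 .2138 .0165 11.6
```

```text
tilt vec(deg x,y) [ 2.65 -0.38] q [ 0.06  0.54 -0.75  2.07  0.62  0.72 -0.89]
clock 12.00 pos [0.4853 0.2127 0.0171] yaw 11.6 tilt 2.68 open 0.0596 F [ 0.   0.1 -0.7] q7 -0.89
[[-0.01, -0.11, 0.06], np.float64(-0.0)]
```

Call:
{"name": "move_arm", "arguments": {
  "deltas": [
    [[0, 0, 0.3], 0, 1]
  ]
}}

```text
clock: 12.08
ee_pos: [0.486, 0.2125, 0.015]
tcp_rot: [3.114, 0.314, 0.072]
ft_force: [-5.1, -1.1, 25.9]
opening: 0.0601
```

```bash
python3 wait.py 2 .485 .2138 .0165 11.6
```

```text
tilt vec(deg x,y) [ 2.7  -0.39] q [ 0.06  0.54 -0.75  2.07  0.62  0.72 -0.9 ]
clock 12.18 pos [0.486  0.2125 0.0149] yaw 11.5 tilt 2.73 open 0.0600 F [ 0.2 -0.6 -0.6] q7 -0.90
[[-0.07, -0.15, -0.16], np.float64(-0.1)]
```

Call:
{"name": "move_arm", "arguments": {
  "deltas": [
    [[0, 0, -0.1], 0, 0]
  ]
}}

```text
clock: 12.27
ee_pos: [0.4863, 0.2123, 0.0164]
tcp_rot: [3.114, 0.313, 0.073]
ft_force: [-0.2, -0.7, -0.4]
opening: 0.064
```

```bash
python3 wait.py 4 .485 .2138 .1 11.6
```

```text
tilt vec(deg x,y) [ 2.74 -0.38] q [ 0.06  0.54 -0.75  2.07  0.62  0.72 -0.9 ]
clock 12.47 pos [0.4862 0.2124 0.0163] yaw 11.5 tilt 2.77 open 0.0794 F [ 0.1 -0.  -0.1] q7 -0.90
[[-0.03, -0.05, -2.79], np.float64(-0.0)]
[[-0.03, -0.05, -2.79], np.float64(-0.0)]
[[-0.03, -0.05, -2.79], np.float64(-0.0)]
```

Call:
{"name": "move_arm", "arguments": {
  "deltas": [
    [[0, 0, -3.5], 0, 0],
    [[0, 0, -4.0], 0, 0],
    [[0, 0, -4.0], 0, 0],
    [[0, 0, -4.0], 0, 0]
  ]
}}

```text
clock: 12.8
ee_pos: [0.474, 0.2117, 0.1688]
tcp_rot: [3.113, 0.316, 0.05]
ft_force: [1.3, -0.9, 0.6]
opening: 0.0936
```

```bash
python3 wait.py 2 .47 .03 .28 -6
```

```text
tilt vec(deg x,y) [ 2.4  -0.41] q [ 0.23  0.32 -0.93  1.96  0.34  0.98 -0.66]
clock 12.90 pos [0.4771 0.2135 0.1731] yaw 11.6 tilt 2.43 open 0.0939 F [ 0.7 -0.1 -1.2] q7 -0.66
[[-0.73, 2.97, -1.78], np.float64(2.9)]
[[-0.58, 3.01, -1.78], np.float64(2.9)]
[[-0.42, 3.03, -1.78], np.float64(2.9)]
[[-0.27, 3.05, -1.78], np.float64(2.9)]
[[-0.11, 3.06, -1.78], np.float64(2.9)]
[[0.05, 3.06, -1.78], np.float64(2.9)]
```

Call:
{"name": "move_arm", "arguments": {
  "deltas": [
    [[-0.7, 3.0, -1.8], 2.9, 0],
    [[-0.6, 3.0, -1.8], 2.9, 0],
    [[-0.4, 3.0, -1.8], 2.9, 0],
    [[-0.3, 3.0, -1.8], 2.9, 0],
    [[-0.1, 3.0, -1.8], 2.9, 0]
  ]
}}

```text
clock: 13.32
ee_pos: [0.4652, 0.0638, 0.2654]
tcp_rot: [3.138, -0.076, 0.063]
ft_force: [-0.1, -0.7, -0.4]
opening: 0.0941
```

```bash
python3 look.py w3 .47 .003 .0415 -6
```

```text
sq none
w3 short 3582 [463.9   5.5] [110.7  46. ] 84.7 meanz 0.058 mean [463.9   7.6]
w3 long 1780 [469.3   6.6] [ 56.  150.2] 2.4 meanz 0.031 mean [475.6  23.3]
w3 rn 591 [653.5  13.1] [74.9 76.5] 45.6 meanz 0.0101 mean [649.   16.9]
w3 disc 1003 [654.3  13.4] [46.8 46.5] 21.1 meanz 0.0306 mean [654.2  13.6]
w3 sn 1397 [484.4 217.6] [88.4 89.6] 12.8 meanz 0.0104 mean [481.8 217.8]
w3 sq_in 3048 [484.5 214.3] [61.  60.8] 11.8 meanz 0.0312 mean [484.6 214.5]
w3 shn 162 [ 654.6 -212.9] [70.  81.5] 85.2 meanz 0.0098 mean [ 632.8 -217.4]
sh_in none
w3 ln 284 [ 479.9 -198.6] [69.3 84.8] 84.9 meanz 0.01 mean [ 476.5 -197.8]
ln_in none
w3 box 1199 [630.7 214. ] [83.1 82.3] 6.5 meanz 0.0473 mean [620.5 207.7]
tilt vec(deg x,y) [ 2.43 -0.26] q [ 0.58  0.06 -0.88  1.96  0.07  1.1  -0.38]
clock 13.47 pos [0.4663 0.0627 0.2657] yaw -2.9 tilt 2.44 open 0.0937 F [ 0.6  0.5 -1. ] q7 -0.38
[[0.11, 0.99, 3.74], np.float64(0.5)]
[[0.12, 0.99, 3.74], np.float64(0.5)]
[[0.13, 0.99, 3.74], np.float64(0.5)]
[[0.14, 0.99, 3.74], np.float64(0.5)]
[[0.15, 0.99, 3.74], np.float64(0.5)]
[[0.16, 0.98, 3.74], np.float64(0.5)]
```

View pics/w3.png

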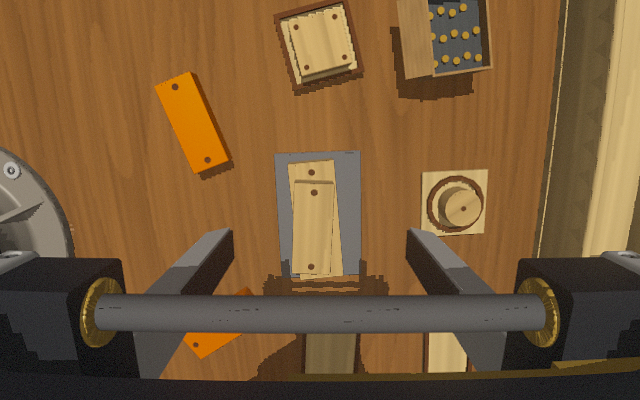

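Call:
{"name": "move_arm", "arguments": {
  "deltas": [
    [[-0.1, 1.0, 3.6], 0.5, 0],
    [[-0.1, 1.0, 3.6], 0.5, 0],
    [[-0.1, 1.0, 3.6], 0.5, 0],
    [[-0.1, 1.0, 3.4], 0.5, 0],
    [[-0.1, 1.0, 3.2], 0.5, 0]
  ]
}}

```text
clock: 13.88
ee_pos: [0.4699, 0.0179, 0.0906]
tcp_rot: [3.137, -0.135, 0.088]
ft_force: [1.4, -0.4, 0.2]
opening: 0.0941
```

```bash
python3 wait.py 2 .4645 .0025 .0418 -5.5
```

```text
tilt vec(deg x,y) [ 2.75 -0.15] q [ 0.51  0.31 -0.78  2.17  0.34  0.74 -0.59]
clock 13.98 pos [0.467  0.0168 0.0883] yaw -5.0 tilt 2.76 open 0.0938 F [-0.3  1.1  1.2] q7 -0.59
[[-0.06, 0.73, 2.32], np.float64(0.3)]
[[-0.06, 0.73, 2.32], np.float64(0.3)]
```

Call:
{"name": "move_arm", "arguments": {
  "deltas": [
    [[-0.2, 0.8, 2.3], 0.3, 0],
    [[-0.2, 0.7, 2.0], 0.2, 0]
  ]
}}

```text
clock: 14.15
ee_pos: [0.4663, 0.0061, 0.0478]
tcp_rot: [-3.136, 0.142, -0.081]
ft_force: [-0.6, -0.9, -0.5]
opening: 0.0938
```

```bash
python3 wait.py 2 .4645 .0025 .0418 -5.5
```

```text
tilt vec(deg x,y) [ 2.81 -0.02] q [ 0.48  0.37 -0.73  2.2   0.43  0.65 -0.65]
clock 14.25 pos [0.4654 0.0058 0.0471] yaw -5.2 tilt 2.81 open 0.0940 F [-0.9  0.4 -0.4] q7 -0.65
[[-0.06, 0.33, 0.53], np.float64(0.3)]
```

Call:
{"name": "move_arm", "arguments": {
  "deltas": [
    [[-0.1, 0.35, 0.5], 0.3, 1]
  ],
  "newtons": 30
}}

```text
clock: 14.33
ee_pos: [0.4657, 0.004, 0.0439]
tcp_rot: [-3.134, 0.148, -0.08]
ft_force: [0.4, 0.5, 0.3]
opening: 0.0904
```

```bash
python3 wait.py 13 .4645 .0025 .12
```

```text
tilt vec(deg x,y) [ 2.83 -0.03] q [ 0.48  0.38 -0.72  2.21  0.44  0.64 -0.65]
clock 14.98 pos [0.4645 0.0024 0.0423] yaw -5.5 tilt 2.83 open 0.0460 F [-1.  -0.6  5.9] q7 -0.65
[[-0.0, -0.01, -3.89], np.float64(-0.0)]
[[-0.0, -0.01, -3.89], np.float64(-0.0)]
```

Call:
{"name": "move_arm", "arguments": {
  "deltas": [
    [[0, 0, -3.6], 0, 1],
    [[0, 0, -4.0], 0, 1],
    [[0, 0.5, -4.0], 0, 1]
  ]
}}

```text
clock: 15.23
ee_pos: [0.4534, -0.0007, 0.1543]
tcp_rot: [-3.131, 0.146, -0.054]
ft_force: [0.4, -1.3, -0.8]
opening: 0.0462
```

```bash
python3 wait.py 1 .65 -.2045 .10 0.8
```

```text
tilt vec(deg x,y) [2.42 0.18] q [ 0.65  0.17 -0.85  2.12  0.18  0.88 -0.39]
clock 15.28 pos [ 0.4565 -0.0012  0.1612] yaw -5.3 tilt 2.42 open 0.0462 F [5.8 0.6 8.6] q7 -0.39
[[2.64, 2.31, 0.77], np.float64(-0.8)]
[[2.61, 2.34, 0.77], np.float64(-0.8)]
[[2.58, 2.37, 0.77], np.float64(-0.8)]
[[2.55, 2.41, 0.77], np.float64(-0.8)]
[[2.52, 2.44, 0.77], np.float64(-0.8)]
[[2.48, 2.48, 0.77], np.float64(-0.8)]
[[2.45, 2.51, 0.77], np.float64(-0.8)]
[[2.42, 2.54, 0.77], np.float64(-0.8)]
```

Call:
{"name": "move_arm", "arguments": {
  "deltas": [
    [[2.6, 2.3, 0.3], -0.8, 1],
    [[2.6, 2.3, 0.6], -0.8, 1],
    [[2.6, 2.4, 0.8], -0.8, 1],
    [[2.5, 2.4, 0.8], -0.8, 1],
    [[2.5, 2.4, 0.8], -0.8, 1]
  ]
}}

```text
clock: 15.7
ee_pos: [0.5825, -0.1299, 0.141]
tcp_rot: [3.135, -0.024, 0.084]
ft_force: [1.2, 1.0, -0.0]
opening: 0.0459
```

```bash
python3 wait.py 1 .65 -.2045 .06 0.8
```

```text
tilt vec(deg x,y) [ 3.07 -0.36] q [ 0.7   0.44 -0.73  1.85  0.36  0.93 -0.21]
clock 15.75 pos [ 0.5856 -0.1358  0.1392] yaw -1.1 tilt 3.09 open 0.0462 F [-0.3 -6.9 -2.6] q7 -0.21
[[1.64, 1.69, 1.98], np.float64(-0.5)]
[[1.63, 1.7, 1.98], np.float64(-0.5)]
[[1.61, 1.71, 1.98], np.float64(-0.5)]
[[1.6, 1.73, 1.98], np.float64(-0.5)]
```

Call:
{"name": "move_arm", "arguments": {
  "deltas": [
    [[1.5, 1.6, 1.6], -0.5, 1],
    [[1.5, 1.6, 1.8], -0.5, 1],
    [[1.4, 1.6, 1.8], -0.5, 1],
    [[1.3, 1.4, 1.6], -0.4, 1]
  ]
}}

```text
clock: 16.08
ee_pos: [0.649, -0.2018, 0.0729]
tcp_rot: [3.133, 0.022, 0.086]
ft_force: [0.1, 0.4, 0.2]
opening: 0.0459
```

```bash
python3 wait.py 2 .654 -.2045 .026 0.8
```

```text
tilt vec(deg x,y) [ 3.   -0.33] q [ 0.68  0.63 -0.65  1.72  0.47  0.9  -0.15]
clock 16.18 pos [ 0.6483 -0.2028  0.0709] yaw 0.7 tilt 3.02 open 0.0460 F [-1.1  0.5 -0.6] q7 -0.15
[[0.28, 0.09, 2.25], np.float64(-0.1)]
[[0.28, 0.09, 2.25], np.float64(-0.1)]
```

Call:
{"name": "move_arm", "arguments": {
  "deltas": [
    [[0.2, 0.1, 2.2], 0, 1],
    [[0.2, 0.1, 1.8], 0, 1]
  ]
}}

```text
clock: 16.35
ee_pos: [0.6559, -0.205, 0.0325]
tcp_rot: [3.134, 0.017, 0.087]
ft_force: [-0.1, -0.0, -1.0]
opening: 0.0462
```

```bash
python3 wait.py 2 .654 -.2045 .0164 0.8
```

```text
tilt vec(deg x,y) [ 3.03 -0.27] q [ 0.66  0.68 -0.63  1.72  0.51  0.85 -0.17]
clock 16.45 pos [ 0.655  -0.2041  0.0312] yaw 0.7 tilt 3.04 open 0.0460 F [-1.   0.5 -0.8] q7 -0.17
[[-0.1, 0.04, 1.48], np.float64(-0.1)]
```

Call:
{"name": "move_arm", "arguments": {
  "deltas": [
    [[-0.1, 0, 1.2], 0, 1]
  ]
}}

```text
clock: 16.53
ee_pos: [0.656, -0.2037, 0.0212]
tcp_rot: [3.135, 0.019, 0.087]
ft_force: [0.9, -0.1, -0.3]
opening: 0.0458
```

```bash
python3 wait.py 2 .654 -.2045 .0164 0.8
```

```text
tilt vec(deg x,y) [ 2.93 -0.24] q [ 0.65  0.69 -0.62  1.73  0.52  0.83 -0.18]
clock 16.63 pos [ 0.6536 -0.2035  0.018 ] yaw 0.7 tilt 2.94 open 0.0457 F [-0.2 -0.7  0.2] q7 -0.18
[[0.04, 0.1, 0.16], np.float64(-0.1)]
```

Call:
{"name": "move_arm", "arguments": {
  "deltas": [
    [[0, 0.1, 0.4], 0, 1]
  ]
}}

```text
clock: 16.72
ee_pos: [0.6543, -0.2042, 0.015]
tcp_rot: [3.136, 0.02, 0.082]
ft_force: [-1.6, 1.8, 36.6]
opening: 0.0461
```

```bash
python3 wait.py 2 .654 -.2045 .0164 0.8
```

```text
tilt vec(deg x,y) [ 2.99 -0.26] q [ 0.65  0.7  -0.61  1.73  0.52  0.83 -0.18]
clock 16.82 pos [ 0.6542 -0.2044  0.0147] yaw 0.7 tilt 3.00 open 0.0460 F [ 0.1  0.1 -0.5] q7 -0.18
[[-0.02, 0.01, -0.17], np.float64(-0.1)]
```

Call:
{"name": "move_arm", "arguments": {
  "deltas": [
    [[0, 0, -0.1], 0, 0]
  ]
}}

```text
clock: 16.9
ee_pos: [0.6543, -0.2044, 0.0162]
tcp_rot: [3.135, 0.02, 0.083]
ft_force: [-0.1, -0.2, 0.5]
opening: 0.0501
```

```bash
python3 wait.py 6 .654 -.2045 .1 0.8
```

```text
tilt vec(deg x,y) [ 3.   -0.27] q [ 0.65  0.7  -0.61  1.73  0.52  0.83 -0.18]
clock 17.20 pos [ 0.6541 -0.2045  0.0159] yaw 0.7 tilt 3.01 open 0.0735 F [-0.5  0.5 -0.2] q7 -0.18
[[-0.0, -0.0, -2.8], np.float64(-0.0)]
[[-0.0, -0.0, -2.8], np.float64(-0.0)]
[[-0.0, -0.0, -2.8], np.float64(-0.0)]
```

Call:
{"name": "move_arm", "arguments": {
  "deltas": [
    [[0, 0, -4.1], 0, 0],
    [[0, 0, -4.1], 0, 0],
    [[0, 0, -4.1], 0, 0],
    [[0, 0, -4.1], 0, 0],
    [[0, 0, -4.1], 0, 0]
  ]
}}

```text
clock: 17.62
ee_pos: [0.6382, -0.2021, 0.2167]
tcp_rot: [-3.139, -0.022, -0.057]
ft_force: [1.0, -1.5, -0.7]
opening: 0.0937
```

```bash
python3 wait.py 0 .47 -.06 .28 2;python3 wait.py 2 .47 -.06 .28 2
```

```text
tilt vec(deg x,y) [2.08 0.12] q [ 0.74  0.48 -0.73  1.6   0.34  1.16 -0.04]
clock 17.62 pos [ 0.6382 -0.2021  0.2167] yaw 0.8 tilt 2.08 open 0.0937 F [ 1.  -1.5 -0.7] q7 -0.04
[[-2.77, -2.41, -1.05], np.float64(-0.2)]
[[-2.76, -2.42, -1.05], np.float64(-0.2)]
[[-2.75, -2.43, -1.05], np.float64(-0.2)]
[[-2.74, -2.44, -1.05], np.float64(-0.2)]
[[-2.74, -2.45, -1.05], np.float64(-0.2)]
[[-2.73, -2.46, -1.05], np.float64(-0.2)]
tilt vec(deg x,y) [ 2.61 -0.07] q [ 0.74  0.48 -0.73  1.59  0.34  1.15 -0.04]
clock 17.72 pos [ 0.6416 -0.2025  0.2222] yaw 0.8 tilt 2.61 open 0.0940 F [ 0.7  1.1 -0.2] q7 -0.04
[[-2.83, -2.41, -0.96], np.float64(-0.2)]
[[-2.82, -2.42, -0.96], np.float64(-0.2)]
[[-2.81, -2.43, -0.96], np.float64(-0.2)]
[[-2.8, -2.44, -0.96], np.float64(-0.2)]
[[-2.79, -2.45, -0.96], np.float64(-0.2)]
[[-2.78, -2.46, -0.96], np.float64(-0.2)]
```

```bash
python3 look.py w4 .47 .03 .28 2
```

```text
sq none
short none
w4 long 3029 [471.  -46.5] [57.1 50.1] 1.8 meanz 0.0315 mean [470.8 -46.9]
w4 rn 341 [654.3 -21.7] [59.1 14.6] 1.5 meanz 0.0101 mean [653.6 -21.9]
disc none
sn none
sq_in none
w4 shn 1601 [ 653.7 -203.1] [ 74.1 137.3] 0.5 meanz 0.0099 mean [ 651.8 -196.4]
w4 sh_in 4316 [ 652.9 -203.4] [ 45.7 109.3] 0.3 meanz 0.0307 mean [ 652.3 -201.5]
w4 ln 2040 [ 475.9 -221. ] [178.6  85.6] 84.3 meanz 0.0104 mean [ 472.2 -200.9]
ln_in none
box none
tilt vec(deg x,y) [2.09 0.08] q [ 0.74  0.48 -0.73  1.6   0.34  1.15 -0.04]
clock 17.87 pos [ 0.6385 -0.2026  0.2146] yaw 0.8 tilt 2.10 open 0.0940 F [-0.4  0.6 -0.2] q7 -0.04
[[-2.07, -2.94, -0.82], np.float64(-0.2)]
[[-2.06, -2.94, -0.82], np.float64(-0.2)]
[[-2.05, -2.95, -0.82], np.float64(-0.2)]
[[-2.04, -2.95, -0.82], np.float64(-0.2)]
[[-2.03, -2.96, -0.82], np.float64(-0.2)]
[[-2.03, -2.96, -0.82], np.float64(-0.2)]
[[-2.02, -2.97, -0.82], np.float64(-0.2)]
[[-2.01, -2.97, -0.82], np.float64(-0.2)]
```

View pics/w4.png

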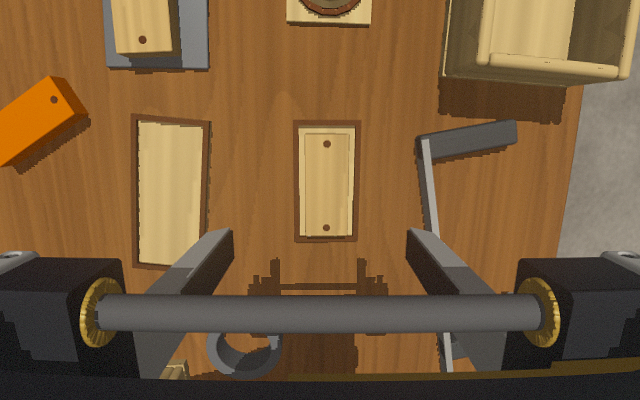

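Call:
{"name": "move_arm", "arguments": {
  "deltas": [
    [[-2.0, -3.0, -1.2], -0.2, 0],
    [[-2.0, -3.0, -1.2], -0.2, 0],
    [[-2.0, -3.0, -1.2], -0.2, 0],
    [[-2.0, -3.0, -1.2], -0.2, 0],
    [[-2.0, -3.0, -1.2], -0.2, 0]
  ]
}}

```text
clock: 18.28
ee_pos: [0.5278, -0.0566, 0.2603]
tcp_rot: [-3.134, -0.033, -0.031]
ft_force: [0.9, 0.1, 1.3]
opening: 0.0938
```

Call:
{"name": "move_arm", "arguments": {
  "deltas": [
    [[-2.0, -3.0, -1.2], -0.2, 0],
    [[-2.0, -3.0, -1.2], -0.2, 0],
    [[-2.0, -3.0, -1.2], -0.2, 0],
    [[0, 0, -1.2], 0, 0]
  ]
}}

```text
clock: 18.62
ee_pos: [0.4554, 0.0399, 0.3038]
tcp_rot: [-3.132, -0.059, -0.016]
ft_force: [1.2, -0.0, 0.6]
opening: 0.094
```

```bash
python3 look.py w5 .469 .003 .0145 2
```

```text
sq none
short none
w5 long 4634 [469.5   3.4] [ 56.  149.9] 1.9 meanz 0.0312 mean [469.3   6.3]
w5 rn 598 [654.1   8.9] [75.2 76.4] 46.5 meanz 0.0103 mean [650.4  12. ]
w5 disc 881 [654.7   8.3] [46.2 45.6] 10.1 meanz 0.0308 mean [654.5   8.8]
w5 sn 1098 [485.8 214.1] [88.7 89.2] 11.5 meanz 0.0106 mean [483.8 207.1]
w5 sq_in 2544 [486.  210.9] [60.  60.6] 11.9 meanz 0.0315 mean [485.7 210.8]
w5 shn 273 [ 653.7 -204.2] [ 75.  137.5] 0.8 meanz 0.0102 mean [ 639.4 -234.3]
w5 sh_in 1086 [ 652.9 -226.2] [46.3 66.9] 1.5 meanz 0.0307 mean [ 652.1 -226. ]
w5 ln 541 [ 478.  -210.8] [157.  85.] 84.5 meanz 0.0102 mean [ 477.  -195.5]
ln_in none
w5 box 1113 [631.3 209.9] [84. 83.] 5.7 meanz 0.0474 mean [621.7 204.8]
tilt vec(deg x,y) [0.69 0.51] q [ 0.72  0.03 -0.92  1.9   0.02  1.21 -0.18]
clock 18.77 pos [0.459  0.0342 0.3038] yaw 1.8 tilt 0.85 open 0.0939 F [-0.2 -0.8 -0.8] q7 -0.18
[[0.11, 0.39, 3.62], np.float64(-0.0)]
[[0.11, 0.39, 3.62], np.float64(-0.0)]
[[0.11, 0.39, 3.62], np.float64(-0.0)]
[[0.11, 0.39, 3.62], np.float64(-0.0)]
[[0.11, 0.39, 3.62], np.float64(-0.0)]
[[0.11, 0.39, 3.62], np.float64(-0.0)]
[[0.11, 0.39, 3.62], np.float64(-0.0)]
[[0.11, 0.39, 3.62], np.float64(-0.0)]
```

View pics/w5.png

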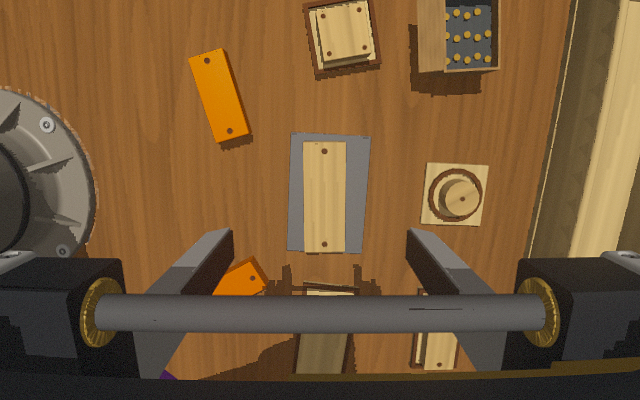

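Call:
{"name": "move_arm", "arguments": {
  "deltas": [
    [[0.1, 0.4, 3.5], 0, 0],
    [[0.1, 0.4, 3.5], 0, 0],
    [[0, 0.4, 3.5], 0, 0],
    [[0, 0.4, 3.5], 0, 0],
    [[0, 0.4, 3.5], 0, 0]
  ]
}}

```text
clock: 19.18
ee_pos: [0.4682, 0.0116, 0.1218]
tcp_rot: [-3.13, -0.039, -0.027]
ft_force: [1.0, -1.2, -0.5]
opening: 0.0938
```

```bash
python3 wait.py 2 .4695 .0032 .05 1.9
```

```text
tilt vec(deg x,y) [0.49 0.72] q [ 0.62  0.29 -0.87  2.11  0.29  0.85 -0.4 ]
clock 19.28 pos [0.4649 0.0112 0.1191] yaw 1.4 tilt 0.87 open 0.0941 F [-0.2  0.   1.1] q7 -0.40
[[0.22, 0.41, 3.45], np.float64(-0.2)]
[[0.22, 0.41, 3.45], np.float64(-0.2)]
```

Call:
{"name": "move_arm", "arguments": {
  "deltas": [
    [[0.2, 0.4, 3.4], -0.2, 0],
    [[0.1, 0.4, 3.4], -0.2, 0]
  ]
}}

```text
clock: 19.45
ee_pos: [0.4723, 0.0043, 0.0538]
tcp_rot: [-3.128, -0.047, -0.021]
ft_force: [1.2, -0.9, -1.1]
opening: 0.0941
```

```bash
python3 wait.py 2 .4695 .0032 .0148 1.9
```

```text
tilt vec(deg x,y) [0.42 0.83] q [ 0.54  0.41 -0.8   2.16  0.43  0.72 -0.5 ]
clock 19.55 pos [0.4701 0.0045 0.0517] yaw 1.8 tilt 0.93 open 0.0942 F [-0.3  0.4  1.3] q7 -0.50
[[-0.06, 0.13, 3.69], np.float64(-0.1)]
```

Call:
{"name": "move_arm", "arguments": {
  "deltas": [
    [[0, 0.1, 2.2], 0, 0],
    [[-0.1, 0.1, 1.2], 0, 0]
  ]
}}

```text
clock: 19.72
ee_pos: [0.4723, 0.0032, 0.0215]
tcp_rot: [-3.127, -0.046, -0.017]
ft_force: [-0.5, -1.2, -0.3]
opening: 0.0941
```

```bash
python3 wait.py 2 .4695 .0032 .0148 1.9
```

```text
tilt vec(deg x,y) [0.6  0.84] q [ 0.5   0.46 -0.75  2.17  0.49  0.67 -0.56]
clock 19.82 pos [0.4722 0.0034 0.0217] yaw 1.7 tilt 1.03 open 0.0941 F [ 0.5 -0.   1.1] q7 -0.56
[[-0.27, 0.01, 0.69], np.float64(-0.2)]
```

Call:
{"name": "move_arm", "arguments": {
  "deltas": [
    [[-0.3, 0, 0.6], -0.2, 1]
  ],
  "newtons": 35
}}

```text
clock: 19.9
ee_pos: [0.4708, 0.0036, 0.0177]
tcp_rot: [-3.127, -0.053, -0.021]
ft_force: [0.4, -1.1, -0.2]
opening: 0.0904
```

```bash
python3 wait.py 11 .4695 .0032 .09 
```

```text
tilt vec(deg x,y) [0.62 0.82] q [ 0.49  0.47 -0.74  2.18  0.5   0.65 -0.57]
clock 20.45 pos [0.4694 0.0034 0.016 ] yaw 1.9 tilt 1.03 open 0.0558 F [-1.8 -0.4  7.9] q7 -0.57
[[0.0, 0.01, -3.7], np.float64(-0.0)]
[[0.0, 0.01, -3.7], np.float64(-0.0)]
```

Call:
{"name": "move_arm", "arguments": {
  "deltas": [
    [[0, 0, -3.0], 0, 1],
    [[0, 0, -3.5], 0, 1]
  ]
}}

```text
clock: 20.62
ee_pos: [0.465, 0.0029, 0.0776]
tcp_rot: [-3.124, -0.055, -0.002]
ft_force: [0.2, -0.2, -0.5]
opening: 0.0554
```

```bash
python3 wait.py 1 .475 -.2225 .08 -5.5
```

```text
tilt vec(deg x,y) [0.4  0.89] q [ 0.6   0.36 -0.84  2.14  0.36  0.78 -0.44]
clock 20.67 pos [0.4677 0.0033 0.0833] yaw 2.0 tilt 0.98 open 0.0555 F [5.7 1.1 5.6] q7 -0.44
[[-0.01, 3.77, 0.06], np.float64(1.3)]
[[0.07, 3.76, 0.06], np.float64(1.3)]
[[0.15, 3.76, 0.06], np.float64(1.3)]
[[0.24, 3.76, 0.06], np.float64(1.3)]
[[0.32, 3.75, 0.06], np.float64(1.3)]
[[0.4, 3.74, 0.06], np.float64(1.3)]
```

Call:
{"name": "move_arm", "arguments": {
  "deltas": [
    [[0, 3.6, -0.2], 1.3, 1],
    [[0.1, 3.7, 0], 1.3, 1],
    [[0.1, 3.7, 0], 1.3, 1],
    [[0.2, 3.7, 0], 1.3, 1],
    [[0.3, 3.6, 0], 1.3, 1]
  ]
}}

```text
clock: 21.08
ee_pos: [0.4765, -0.1787, 0.0876]
tcp_rot: [-3.124, 0.105, -0.023]
ft_force: [1.1, -0.5, -2.0]
opening: 0.0556
```

```bash
python3 wait.py 1 .476 -.2225 .06 -5.5
```

```text
tilt vec(deg x,y) [0.84 0.74] q [ 0.89  0.4  -0.75  2.05  0.35  0.81 -0.14]
clock 21.13 pos [ 0.476  -0.1864  0.0871] yaw -4.4 tilt 1.12 open 0.0559 F [ -0.6 -11.2  -1.4] q7 -0.14
[[0.14, 1.8, 1.36], np.float64(0.6)]
[[0.15, 1.8, 1.36], np.float64(0.6)]
```

Call:
{"name": "move_arm", "arguments": {
  "deltas": [
    [[0.1, 1.6, 1.3], 0.6, 1],
    [[0.1, 1.2, 1.2], 0.4, 1]
  ]
}}

```text
clock: 21.3
ee_pos: [0.4768, -0.2178, 0.0628]
tcp_rot: [-3.126, 0.154, -0.026]
ft_force: [-0.2, -0.6, -2.3]
opening: 0.0558
```

```bash
python3 wait.py 2 .476 -.2225 .027 -5.5
```

```text
tilt vec(deg x,y) [0.86 0.75] q [ 0.9   0.45 -0.71  2.04  0.39  0.78 -0.14]
clock 21.40 pos [ 0.476  -0.2165  0.0614] yaw -5.6 tilt 1.15 open 0.0560 F [-0.2  0.7 -1.6] q7 -0.14
[[0.06, 0.6, 3.44], np.float64(-0.1)]
```

Call:
{"name": "move_arm", "arguments": {
  "deltas": [
    [[0, 0.4, 2.0], 0, 1],
    [[0, 0.3, 1.2], 0, 1]
  ]
}}

```text
clock: 21.57
ee_pos: [0.4771, -0.2216, 0.0299]
tcp_rot: [-3.124, 0.15, -0.026]
ft_force: [-1.1, 0.3, -2.0]
opening: 0.0558
```

```bash
python3 wait.py 2 .476 -.2225 .017 -5.5
```

```text
tilt vec(deg x,y) [0.93 0.82] q [ 0.88  0.5  -0.68  2.05  0.44  0.72 -0.17]
clock 21.67 pos [ 0.477  -0.221   0.0298] yaw -5.5 tilt 1.23 open 0.0562 F [ 0.4  0.1 -1.4] q7 -0.17
[[-0.08, 0.16, 1.28], np.float64(0.0)]
```

Call:
{"name": "move_arm", "arguments": {
  "deltas": [
    [[-0.1, 0.1, 1.1], 0, 1]
  ]
}}

```text
clock: 21.75
ee_pos: [0.4775, -0.221, 0.0201]
tcp_rot: [-3.123, 0.147, -0.027]
ft_force: [0.9, 0.4, -0.8]
opening: 0.0557
```

```bash
python3 wait.py 2 .476 -.2225 .016 -5.5
```

```text
tilt vec(deg x,y) [0.85 0.86] q [ 0.87  0.52 -0.66  2.06  0.46  0.7  -0.18]
clock 21.85 pos [ 0.4755 -0.2208  0.0178] yaw -5.4 tilt 1.21 open 0.0555 F [ 0.3  0.8 -2.2] q7 -0.18
[[0.07, 0.16, 0.18], np.float64(0.1)]
```

Call:
{"name": "move_arm", "arguments": {
  "deltas": [
    [[0, 0.1, 0.3], 0, 1]
  ]
}}

```text
clock: 21.93
ee_pos: [0.4759, -0.2213, 0.0154]
tcp_rot: [-3.123, 0.146, -0.023]
ft_force: [-14.0, 3.8, 49.0]
opening: 0.0557
```

```bash
python3 wait.py 2 .476 -.2225 .016 -5.5
```

```text
tilt vec(deg x,y) [0.88 0.85] q [ 0.86  0.52 -0.66  2.06  0.47  0.7  -0.19]
clock 22.03 pos [ 0.4759 -0.2215  0.0152] yaw -5.4 tilt 1.22 open 0.0557 F [ 1.1  0.  -1.9] q7 -0.19
[[0.02, 0.1, -0.08], np.float64(0.1)]
```

```bash
python3 -c "
from h import *
im,d=r.read_camera('scene');save('s5',im,(190,130,120,100),6)
for i in range(4):
  print(r.get_state()['ft_force'].round(1)); r.read_camera('top')
im,d=r.read_camera('top');save('t5',im,(340,165,90,55),7)"
```

```text
[ 0.1  0.2 -2. ]
[ 0.8  1.9 -0.1]
[ 0.   2.  -0.3]
[-0.5  1.   2.4]
```

View pics/s5.png

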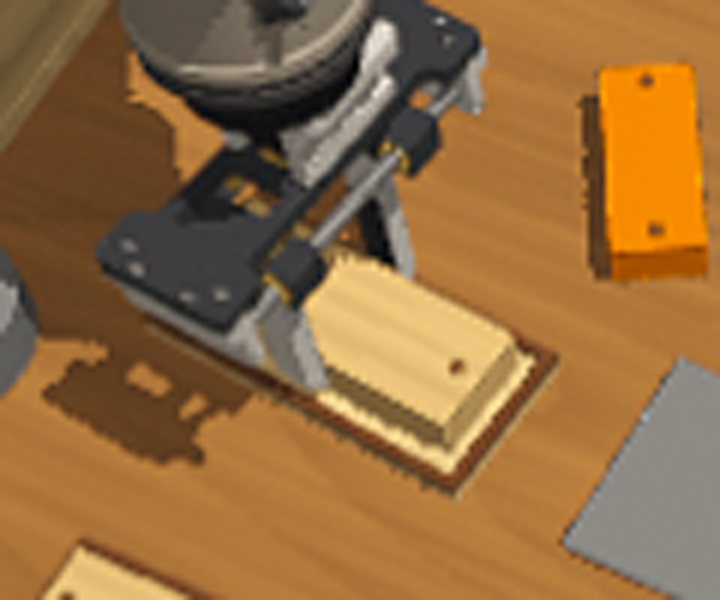

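View pics/t5.png

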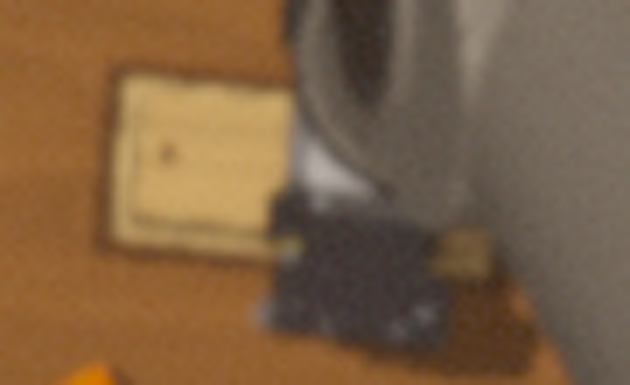

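The long rail sits inside its nest with pocket floor showing on both sides of its near end (s5 around 450,420). I'll release it.

Call:
{"name": "move_arm", "arguments": {
  "deltas": [
    [[0, 0, -0.1], 0, 0]
  ]
}}

```text
clock: 22.42
ee_pos: [0.4757, -0.2216, 0.0162]
tcp_rot: [-3.122, 0.147, -0.023]
ft_force: [0.3, -0.1, 0.7]
opening: 0.0595
```

```bash
python3 wait.py 6 .476 -.2225 .1 -5.5
```

```text
tilt vec(deg x,y) [0.87 0.85] q [ 0.87  0.52 -0.66  2.06  0.46  0.7  -0.18]
clock 22.72 pos [ 0.4756 -0.2218  0.0161] yaw -5.4 tilt 1.22 open 0.0828 F [ 0.1 -0.   0.1] q7 -0.18
[[0.02, 0.02, -2.8], np.float64(0.0)]
[[0.02, 0.02, -2.8], np.float64(0.0)]
[[0.02, 0.02, -2.8], np.float64(0.0)]
```

Call:
{"name": "move_arm", "arguments": {
  "deltas": [
    [[0, 0, -3.0], 0, 0],
    [[0, 0, -4.0], 0, 0],
    [[0, 0, -4.0], 0, 0],
    [[0, -1.0, -4.0], 0, 0],
    [[0, -2.0, -4.0], 0, 0]
  ]
}}

```text
clock: 23.13
ee_pos: [0.4705, -0.196, 0.202]
tcp_rot: [-3.113, 0.15, -0.002]
ft_force: [0.7, -0.8, 0.1]
opening: 0.0939
```

Call:
{"name": "move_arm", "arguments": {
  "deltas": [
    [[0.5, -3.0, -4.0], 0, 0],
    [[1.0, -3.5, -3.0], 0, 0],
    [[1.0, -3.5, -2.0], 0, 0],
    [[1.0, -3.5, -2.0], 0, 0],
    [[0, 0, 0], 0, 0]
  ]
}}

```text
clock: 23.55
ee_pos: [0.5169, -0.0724, 0.3153]
tcp_rot: [-3.118, 0.154, -0.018]
ft_force: [1.1, 0.5, -0.3]
opening: 0.0942
```

```bash
python3 look.py w6 .47 -.06 .3 -5; python3 - <<'E'
from h import *
import lay
im,d=r.read_camera("top"); np.savez("top6.npz",im=im,d=d); save("top6",im,(150,110,290,110),2.7)
lay.rects("top6","top",cal("top"),dict(ln=(.41,.54,-.33,-.12,.009,.015),ln_in=(.41,.54,-.33,-.12,.029,.038),shn=(.59,.71,-.3,-.12,.009,.015),sh_in=(.59,.71,-.3,-.12,.029,.038),box=(.54,.70,.14,.28,.045,.053),cap=(.45,.68,.30,.5,.12,.145),disc=(.59,.71,-.05,.07,.029,.038),sq=(.42,.54,.15,.27,.029,.038)))
E
```

```text
sq none
short none
long none
w6 rn 721 [653.1   7.9] [76.4 75.2] 20.5 meanz 0.0103 mean [651.5   8.5]
w6 disc 1071 [653.4   7.3] [46.2 46.3] 20.5 meanz 0.0309 mean [653.2   7.8]
sn none
sq_in none
w6 shn 737 [ 653.  -204.9] [140.2  74.3] 89.9 meanz 0.0102 mean [ 642.  -184.2]
w6 sh_in 625 [ 651.5 -205.2] [111.6  45.9] 89.5 meanz 0.0308 mean [ 649.4 -186. ]
w6 ln 860 [ 477.8 -195.8] [125.2  83.5] 84.4 meanz 0.0104 mean [ 477.6 -178.9]
w6 ln_in 2683 [ 476.3 -197.1] [100.8  56.2] 84.5 meanz 0.0312 mean [ 476.5 -195.7]
box none
tilt vec(deg x,y) [0.35 1.08] q [ 0.86  0.17 -0.91  1.77  0.13  1.26 -0.19]
clock 23.70 pos [ 0.5138 -0.0789  0.3107] yaw -6.0 tilt 1.14 open 0.0937 F [ 0.6 -1.3 -0.1] q7 -0.19
[[-2.28, -0.71, 0.54], np.float64(-0.5)]
[[-2.27, -0.73, 0.54], np.float64(-0.5)]
ln none
ln_in none
shn none
sh_in none
top6 box 190 [624.3 212.8] [95.9 90.7] 6.1 meanz 0.0478 mean [618.7 213.6]
top6 cap 81 [569.5 397.3] [23.4 23.7] 76.6 meanz 0.136 mean [569.3 396.3]
top6 disc 162 [652.7   6.1] [45.8 42.9] 0.7 meanz 0.0321 mean [652.3   6. ]
top6 sq 349 [483.6 209.9] [60.1 60. ] 13.0 meanz 0.0321 mean [483.4 209.6]
```

View pics/w6.png

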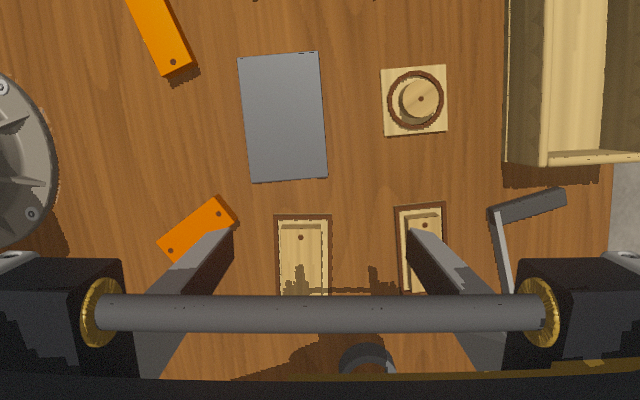

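View pics/top6.png

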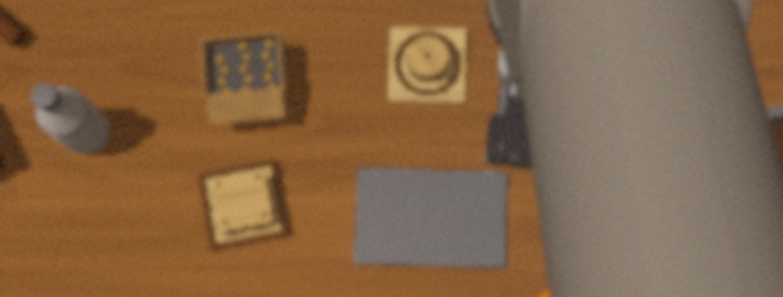

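```bash
python3 - <<'E'
from h import *
import lay
im,d=r.read_camera("scene"); C=cal("scene"); P=cloud(d,C); np.savez("sc6.npz",im=im,d=d)
B=dict(disc=(.62,.69,-.03,.045),sq=(.44,.53,.16,.26),short=(.61,.70,-.28,-.13),long=(.43,.52,-.32,-.13))
for k,(a,b,c,e) in B.items():
    m=(P[...,0]>a)&(P[...,0]<b)&(P[...,1]>c)&(P[...,1]<e)&(P[...,2]>.028)&(P[...,2]<.042); Q=P[m]
    A=np.c_[Q[:,:2]-Q[:,:2].mean(0),np.ones(len(Q))]; s=np.linalg.lstsq(A,Q[:,2],rcond=None)[0]
    rc=cv2.minAreaRect((Q[:,:2]*1000).astype(np.float32)); print(k,len(Q),'slope',s[:2].round(3),'z',s[2].round(4),np.round(rc[0],1),np.round(rc[1],1))
print(r.get_state()['ft_force'].round(1),r.get_state()['clock'])
save("s6",im,(170,120,260,200),3)
E
```

```text
disc 297 slope [0.032 0.   ] z 0.0328 [655.1   9.2] [45.4 46.3]
sq 544 slope [0.01  0.016] z 0.0325 [486.5 212.1] [61.2 60.2]
short 710 slope [ 0.027 -0.001] z 0.0327 [ 652.6 -205.1] [ 45.  110.9]
long 964 slope [-0.005  0.001] z 0.0322 [ 475.3 -221.4] [152.5  57.9]
[ 1.3 -1.1 -0. ] 23.8
```

View pics/s6.png

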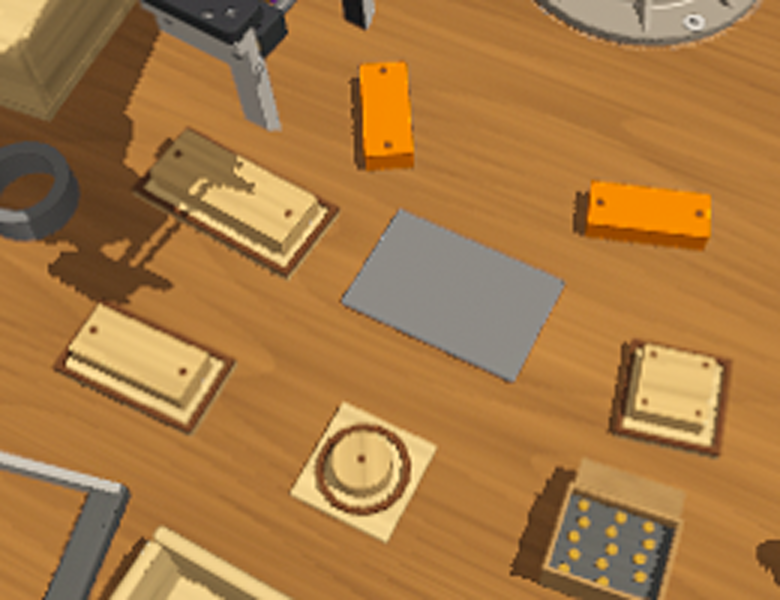

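```bash
python3 -c "
from workcell import r
print(r.get_state()['joint_vel'].round(3)); print(r.sign_off())"
```

```text
[ 0.005  0.004  0.001  0.     0.    -0.    -0.001]
the job is handed in; nothing more can be done
None
```

I took the stack apart from the top down, set each blank in its own nest, and handed the job in at about 23.8 s of the 112 s allowed. The arm was clear of everything and still.

**Position and height:** the last camera checks put each blank within about 4 mm of its nest's centre (limit 12 mm). Every top face measured 32–33 mm above the bench, against 33 mm expected for a blank on the nest floor.

**Flatness:** plane fits to the scene camera's depth gave slopes of 0.03 or less (limit 0.06). The two largest, 0.032 on the disc and 0.027 on the short rail, may come partly from side-face points that slipped into the fit.

**Bystanders:** the bottle cap measured the same before and after. Most box measurements agreed; one of its centre coordinates differed by about 4 mm between top views, with only part of its rim caught in depth. In the pictures it stands where it did at the start.

**What disagreed or went wrong:**
- **Camera readings:** they differed by 2–5 mm between views, one wrist view by about 5 mm, so I averaged them.
- **Tool tilt:** the tool drifted to as much as 3° off vertical, because each row starts from the measured pose. It was about 1° when I placed the long rail.
- **Disc grasp:** the first grip drifted off centre, so I opened and gripped again.
- **Set-down force:** setting the long rail down gave a brief 49 N at the wrist (limit 120 N). I took it as contact through the held rail, so not under the 40 N limit on the arm and gripper body.

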